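# Set up the lamp-lit drying stand for napkin rings

### The job

Set up the drying stand: swing the bench lamp well clear of it, then press the three wooden dowels fully home, each in a hole of its own, and slip every napkin ring that is on the bench over a dowel, one ring to a dowel, so that it lies flat on the stand. When all are on, swing the lamp back so that its shade is centred over the stand. Leave the teapot, the mug and the brush where they are.

Things in the scene. Friction and masses are not known exactly. Their poses are not given: they have to be found in the camera images.
- stand: fixed wooden drying stand, a block 95 mm (its x) by 250 mm (its y) by 45 mm high, with three blind holes in a row in its top; origin: centre of its underside
- stand_hole0 (a point): centre of the mouth of one of the three holes (at -80 mm along the stand's y), level with its top face: 27 mm diameter, blind, 28 mm deep, sharp edge without chamfer; a seated dowel stands 60 mm out of it
- stand_hole1 (a point): centre of the mouth of one of the three holes (at 0 mm along the stand's y), level with its top face: 27 mm diameter, blind, 28 mm deep, sharp edge without chamfer; a seated dowel stands 60 mm out of it
- stand_hole2 (a point): centre of the mouth of one of the three holes (at 80 mm along the stand's y), level with its top face: 27 mm diameter, blind, 28 mm deep, sharp edge without chamfer; a seated dowel stands 60 mm out of it
- dowel_a: plain round wooden dowel, 26 mm diameter, 88 mm long, about 50 g, square-cut ends without chamfer, standing upright on the bench at the start; origin: centre of its lower end, z along the dowel
- dowel_b: plain round wooden dowel, 26 mm diameter, 88 mm long, about 50 g, square-cut ends without chamfer, standing upright on the bench at the start; origin: centre of its lower end, z along the dowel
- dowel_c: plain round wooden dowel, 26 mm diameter, 88 mm long, about 50 g, square-cut ends without chamfer, standing upright on the bench at the start; origin: centre of its lower end, z along the dowel
- ring_a: white fired-clay napkin ring, 62 mm outside and 42 mm inside diameter (wall 10 mm), 36 mm high, about 90 g, lying flat on the bench; origin: on its axis at mid height (18 mm above what it lies on), z along its axis, either way up is alike; None if absent
- ring_b: white fired-clay napkin ring, 62 mm outside and 42 mm inside diameter (wall 10 mm), 36 mm high, about 90 g, lying flat on the bench; origin: on its axis at mid height (18 mm above what it lies on), z along its axis, either way up is alike; None if absent
- ring_c: white fired-clay napkin ring, 62 mm outside and 42 mm inside diameter (wall 10 mm), 36 mm high, about 90 g, lying flat on the bench; origin: on its axis at mid height (18 mm above what it lies on), z along its axis, either way up is alike; None if absent
- lamp_arm (a joint): angle of the bench lamp's level arm about its upright post: 0 when the shade is over the middle of the stand (give or take a few cm), growing as it swings clockwise seen from above, towards the robot and on to its left; range -0.35 to 2.3 rad; light friction (under 1 N at the shade), stays where it is left
- lamp_grip (a point): middle of the lamp's black upright grip, a round stub 22 mm in diameter and 50 mm high on top of the arm's free end, straight above the shade; this point is 25 mm below the stub's top and 25 mm above the arm; pinch it from above and follow the arc
- lamp_shade (a point): centre of the shade's lower mouth, 180 mm above the bench; shade 108 mm across its mouth and 85 mm high
- lamp_hinge (a point): on the upright hinge axis of the lamp arm, 265 mm above the bench, at the top of a fixed post 20 mm thick on a round foot of 130 mm diameter; the grip and the shade are 279 mm from this axis; the arm is 18 mm wide and 14 mm high, level with this point
- teapot: white clay teapot with lid, 120 mm high, about 190 mm over spout and handle; bystander; origin: centre of its underside
- jug: white mug with a handle, 72 mm across, 100 mm high; bystander; origin: centre of its underside
- brush: flat paint brush lying on the bench to the left of the stand, about 30 mm thick or less; bystander; origin: centre of its underside
Things that resemble listed ones, but are neither listed nor needed, are in the scene too. What is shaped like the dowel_b but blue is not meant.

How it is judged:
On the way, in this order (a step that is already met when the one before it is completed fails the run):
1. the lamp shade has been swung well clear of the stand (over 200 mm from its middle) (horizontal distance between lamp_shade and stand above 0.2 m), for 0.2 s.
2. with the lamp still clear, all three dowels are fully home and every ring present lies flat on the stand over a dowel (z of dowel_a in the frame of stand between 0.01 and 0.0205 m and angle between the z axis of each of dowel_a, dowel_b, dowel_c and the z axis of stand, either way round below 0.07 rad and (horizontal distance between dowel_a and stand_hole0 below 0.005 m or horizontal distance between dowel_a and stand_hole1 below 0.005 m or horizontal distance between dowel_a and stand_hole2 below 0.005 m) and z of dowel_b in the frame of stand between 0.01 and 0.0205 m and (horizontal distance between dowel_b and stand_hole0 below 0.005 m or horizontal distance between dowel_b and stand_hole1 below 0.005 m or horizontal distance between dowel_b and stand_hole2 below 0.005 m) and z of dowel_c in the frame of stand between 0.01 and 0.0205 m and (horizontal distance between dowel_c and stand_hole0 below 0.005 m or horizontal distance between dowel_c and stand_hole1 below 0.005 m or horizontal distance between dowel_c and stand_hole2 below 0.005 m) and z of ring_a in the frame of stand between 0.058 and 0.067 m and angle between the z axis of each of ring_a, ring_b, ring_c and the z axis of stand, either way round below 0.08 rad and (horizontal distance between ring_a and dowel_a below 0.0105 m or horizontal distance between ring_a and dowel_b below 0.0105 m or horizontal distance between ring_a and dowel_c below 0.0105 m) and z of ring_b in the frame of stand between 0.058 and 0.067 m and (horizontal distance between ring_b and dowel_a below 0.0105 m or horizontal distance between ring_b and dowel_b below 0.0105 m or horizontal distance between ring_b and dowel_c below 0.0105 m) and z of ring_c in the frame of stand between 0.058 and 0.067 m and (horizontal distance between ring_c and dowel_a below 0.0105 m or horizontal distance between ring_c and dowel_b below 0.0105 m or horizontal distance between ring_c and dowel_c below 0.0105 m) and horizontal distance between lamp_shade and stand above 0.2 m), for 0.2 s.
3. the lamp shade is back over the middle of the stand (horizontal distance between lamp_shade and stand below 0.045 m), for 0.2 s.
At the end, for the whole second after the job is handed in: All dowels upright in holes (within 5 mm of the axis), lower end within 3.5 mm of the floor; each ring present flat on the stand (mid height 13 to 22 mm above its top) around a dowel; shade within 45 mm, seen from above, of the stand's middle; all at rest (z of dowel_a in the frame of stand between 0.01 and 0.0205 m and angle between the z axis of each of dowel_a, dowel_b, dowel_c and the z axis of stand, either way round below 0.07 rad and (horizontal distance between dowel_a and stand_hole0 below 0.005 m or horizontal distance between dowel_a and stand_hole1 below 0.005 m or horizontal distance between dowel_a and stand_hole2 below 0.005 m) and z of dowel_b in the frame of stand between 0.01 and 0.0205 m and (horizontal distance between dowel_b and stand_hole0 below 0.005 m or horizontal distance between dowel_b and stand_hole1 below 0.005 m or horizontal distance between dowel_b and stand_hole2 below 0.005 m) and z of dowel_c in the frame of stand between 0.01 and 0.0205 m and (horizontal distance between dowel_c and stand_hole0 below 0.005 m or horizontal distance between dowel_c and stand_hole1 below 0.005 m or horizontal distance between dowel_c and stand_hole2 below 0.005 m) and z of ring_a in the frame of stand between 0.058 and 0.067 m and angle between the z axis of each of ring_a, ring_b, ring_c and the z axis of stand, either way round below 0.08 rad and (horizontal distance between ring_a and dowel_a below 0.0105 m or horizontal distance between ring_a and dowel_b below 0.0105 m or horizontal distance between ring_a and dowel_c below 0.0105 m) and z of ring_b in the frame of stand between 0.058 and 0.067 m and (horizontal distance between ring_b and dowel_a below 0.0105 m or horizontal distance between ring_b and dowel_b below 0.0105 m or horizontal distance between ring_b and dowel_c below 0.0105 m) and z of ring_c in the frame of stand between 0.058 and 0.067 m and (horizontal distance between ring_c and dowel_a below 0.0105 m or horizontal distance between ring_c and dowel_b below 0.0105 m or horizontal distance between ring_c and dowel_c below 0.0105 m) and horizontal distance between lamp_shade and stand below 0.045 m and linear speed of each of dowel_a, dowel_b, dowel_c, ring_a, ring_b, ring_c below 0.02 m/s and velocity of joint lamp_arm between -0.05 and 0.05 rad/s); the robot touches nothing.
It fails at once if the teapot is pushed more than 40 mm from its place (distance of teapot from where it was at the start of the episode above 0.04 m).
It fails at once if the mug is pushed more than 40 mm from its place (distance of jug from where it was at the start of the episode above 0.04 m).
It fails at once if the brush is pushed more than 40 mm from its place (distance of brush from where it was at the start of the episode above 0.04 m).
Of ring_a, ring_b, ring_c only 1 to 3 are there at a start; the rules pass over those that are not, and their reading is None.
At some moment in a run one of ring_a, ring_b, ring_c may be knocked a few centimetres aside while the robot is not near it.
It also fails if it takes over 200 s, if anything falls off the work surface, if the arm or the gripper's body presses on something with over 40 N, if the wrist force passes 120 N, or if a joint passes its speed limit or range.

### The arm

A 6-joint arm with a two-finger parallel gripper is mounted at the origin on the work surface. World frame = base frame: x ahead of the robot, y to its left, z up, the work surface at z = 0. Lengths are in m, angles in rad, forces in N, time in s.
With the tool pointing down it reaches from about 0.35 to 0.8 m from the base axis. Payload 7.3 kg.
Tool frame: the origin (TCP) lies at the centre of the arm's flange, where the gripper is bolted on; the fingertips stand 173 mm ahead of it and the grasp point (between the pads) lies 155 mm ahead of it; z points along the fingers, y is the line along which they close (so a half turn about z gives the same grasp; the last joint's range is limited). The gripper opens to 85 mm and grips with 20 to 120 N. Pads are 22 mm wide; open, the fingers measure 114 mm over their backs; the gripper's body (76 mm by 85 mm) begins 54 mm behind the grasp point. The pads swing forward as they close: fully open they stand 13 mm farther back than shut.
Start: joints at [-1.444, 0.342, 1.524, -0, 1.275, -0.146], TCP at [0.141, -0.506, 0.405] pointing down, gripper open.
Joint ranges: [-2.53, 2.53], [-0.77, 2.02], [0.04, 2.7], [-1, 4.14], [0.28, 2.66], [-3.11, 3.11]. Speed limits (rad/s): [2.57, 2.57, 3.14, 3.14, 3.14, 3.14].

### API

Orientations are given as a unit quaternion [w, x, y, z].
In Python, from plant import arm gives the robot as it stands.
- The arm moves only by the tool send_rows, never from a script. Its argument "motion" is a list of rows, each a list of 7 numbers: the turn, a rotation vector about the tool's x, y, z in degrees, then the shift along the tool's x, y, z in mm, then the finger opening in mm, from 0 to 85.4. In form: [[wx, wy, wz, x, y, z, hand], ...]. A call has exactly 5 rows; each row shifts and turns the commanded pose from where the row before left it, along the tool's axes as they then stand; what a row does not reach is not made up. A row lasts 1/10 s, in which the tool goes at most 50 mm and 8.59 degrees, less where a joint would pass 70% of its speed; a pose out of reach is approached as far as the arm can. A call with a gripper value outside its range is refused whole. The fingers move at their own pace and stop on an object; "newtons" is the grip in N (left out, the last holds). Time passes only in rows, so rows that do not move let the fingers close, or fill a call up. It gives the time, the measured TCP pose, the force, the opening and the grip force at its end, in the units of the state.
- arm.read_state(): the state, without advancing time (a new reading comes with each control period).
- arm.capture(name): name is "scene" or "top"; returns the picture (480x640x3 uint8, red, green, blue); there is no depth.
- arm.calibration(name): a dict with "camera_matrix" (3x3 intrinsics, pixels), "camera_from_world" (4x4, takes a point from world to camera coordinates). Camera axes: x right, y up, looking along -z (the intrinsics and any distortion apply to the point x, -y, -z); pixel columns grow to the right and rows downward; lengths in m; the calibration is good to about 2 mm. A picture is of the moment at which its call begins. calibration takes no time and is no camera call.
- arm.hand_in(): hands the job in; it is judged then, once.
The state is a dict: "time": time; "q": joint angles; "qvel": joint speeds; "tau": joint torques, N m; "position": TCP position; "orientation": TCP orientation; "force": force on the tool from outside, world axes, zero at the start; "ft_torque": the same for the moment, N m; "width": finger opening in m; "finger_force": force on a finger pad.
Only numpy, scipy, OpenCV 4.12 (cv2) and the standard library are available. Lean on these libraries where they do the work, as an engineer would, in place of code of your own. Each camera call takes 0.05 s, during which the arm holds its last target. There are 200 camera calls.

## Working session

There is one attempt and no reset: what is moved stays moved. The work goes in short steps, Python scripts to look and compute and a tool call to move; the robot and the scene stay as the last step left them, time stands still between calls to the robot, and variables do not carry over. Pictures are saved under pics/ and viewed, at most 14 in all, crops included, and the job is handed in when it is done.

Besides the shell and the picture viewer there is one more tool, called after "Call:" in YAML: its name, and indented under it one key for each argument. send_rows: Moves the arm, as the interface text tells. Its arguments: {"type":"object","properties":{"motion":{"type":"array"},"newtons":{"type":"number"}},"required":["motion"]}

```bash
ls; mkdir -p pics; python3 - <<'E'
from plant import arm
import cv2
for n in ("scene","top"):
    im=arm.capture(n); cv2.imwrite(f"pics/{n}0.png",im[:,:,::-1])
    c=arm.calibration(n); print(n,c)
s=arm.read_state(); print(s)
E
```

```text
pics
scene {'camera_matrix': array([[506.66352478,   0.        , 323.43335375],
       [  0.        , 506.66352478, 246.96015349],
       [  0.        ,   0.        ,   1.        ]]), 'camera_from_world': array([[ 0.82693743,  0.56195252, -0.01959208, -0.44903211],
       [-0.27205402,  0.43034663,  0.86069065, -0.0177925 ],
       [ 0.49209866, -0.70640721,  0.50875118, -1.67328973],
       [ 0.        ,  0.        ,  0.        ,  1.        ]])}
top {'camera_matrix': array([[527.50340612,   0.        , 328.83304612],
       [  0.        , 527.50340612, 243.028665  ],
       [  0.        ,   0.        ,   1.        ]]), 'camera_from_world': array([[ 0.00670171, -0.99992094, -0.01063992, -0.00503712],
       [ 0.98305659,  0.00463883,  0.18324363, -0.59788561],
       [-0.18317978, -0.01168769,  0.98300995, -1.27444366],
       [ 0.        ,  0.        ,  0.        ,  1.        ]])}
{'time': 0.1, 'q': array([-1.44398944e+00,  3.42647415e-01,  1.52493927e+00, -2.63873944e-05,
        1.27539692e+00, -1.46001772e-01]), 'qvel': array([-0.00107327, -0.00156404, -0.00360753, -0.0001794 , -0.00065216,
        0.00015415]), 'tau': array([ 3.58144884e-03, -4.34445190e+01, -2.46491379e+01,  4.00463432e-05,
        4.72196043e-03, -4.93699417e-06]), 'position': array([ 0.14145551, -0.50545288,  0.40409201]), 'orientation': array([-6.95565376e-04,  9.90710582e-01,  1.35985510e-01, -5.94427753e-06]), 'force': array([0.04638742, 0.2528853 , 0.2880117 ]), 'ft_torque': array([-0.02894835, -0.0096231 , -0.07856103]), 'finger_force': 0.0, 'width': 0.0852792613628262}
```

View pics/scene0.png

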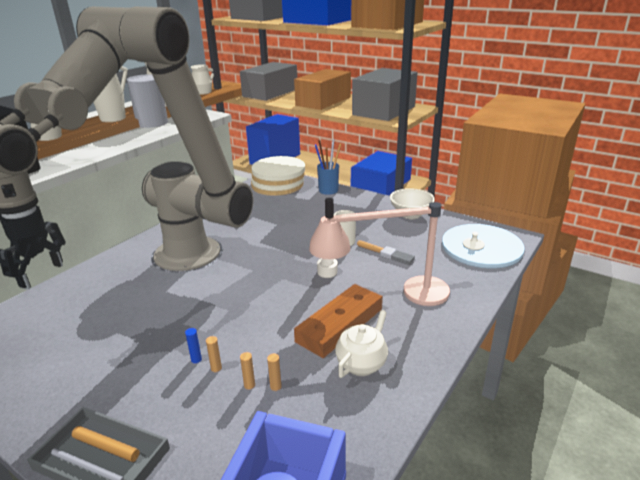

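View pics/top0.png

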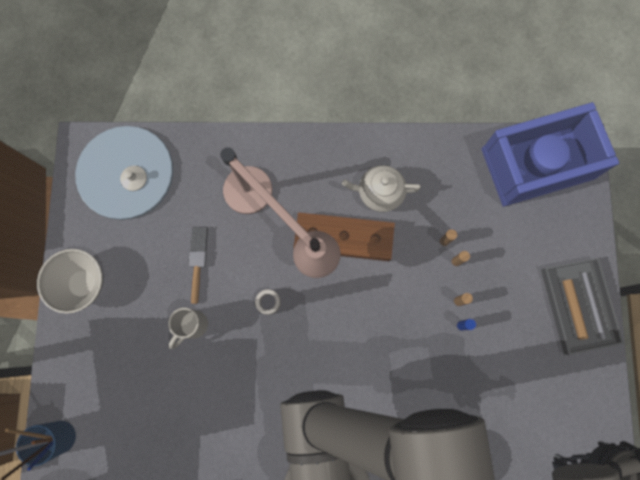

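Scene: lamp over the stand (stand top-view ~(345,237)), one ring visible at top (267,301)/scene (327,268), dowels at top (450,237),(461,258),(465,299), blue decoy (467,325). Enlarged crops next.

```bash
cat > h.py <<'E'
import numpy as np, cv2
from plant import arm
def P(n):
    c=arm.calibration(n); T=np.diag([1,-1,-1,1.])@c["camera_from_world"]
    return c["camera_matrix"]@T[:3]
def proj(n,p):
    q=P(n)@np.r_[p,1]; return q[:2]/q[2]
def tri(uv_s,uv_t):
    X=cv2.triangulatePoints(P("scene"),P("top"),np.float64(uv_s).reshape(2,1),np.float64(uv_t).reshape(2,1))[:,0]
    X=X[:3]/X[3]; return X, max(np.linalg.norm(proj("scene",X)-uv_s),np.linalg.norm(proj("top",X)-uv_t))
def atz(n,uv,z):
    M=P(n); A=M[:,[0,1,3]].copy(); A[:,2]+=M[:,2]*z
    r=np.linalg.solve(A,np.r_[uv,1]); return r[:2]/r[2]
def crop(im,x0,y0,w,h,s,name):
    c=cv2.resize(im[y0:y0+h,x0:x0+w],None,fx=s,fy=s,interpolation=cv2.INTER_CUBIC)
    for i in range(0,w,20): cv2.putText(c,str(x0+i),(i*s,10),0,.35,(0,255,255),1); c[::8,i*s]=(0,255,255)
    for i in range(0,h,20): cv2.putText(c,str(y0+i),(0,i*s+4),0,.35,(0,255,255),1); c[i*s,::8]=(0,255,255)
    cv2.imwrite(name,c)
E
python3 - <<'E'
from h import *
crop(cv2.imread("pics/top0.png"),220,140,260,195,3,"pics/topc.png")
crop(cv2.imread("pics/scene0.png"),180,190,220,200,3,"pics/scenec.png")
E
```

```text
(no output)
```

View pics/topc.png

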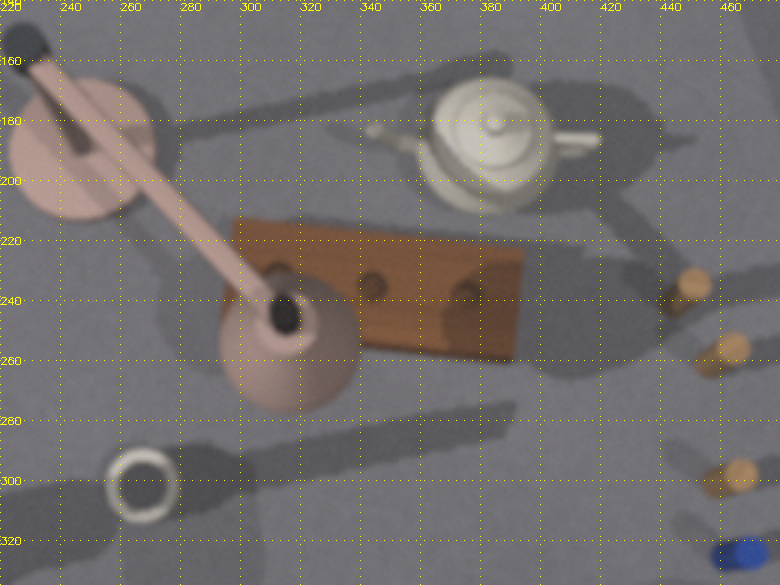

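View pics/scenec.png

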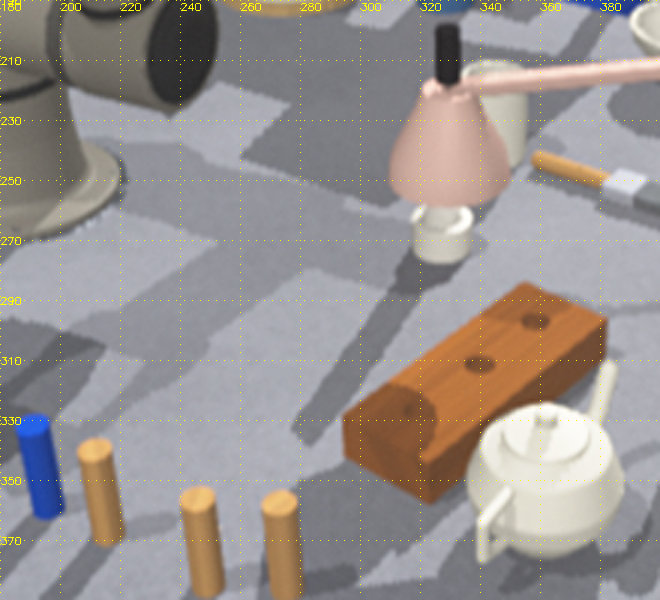

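```bash
python3 - <<'E'
from h import *
m={"h_mid":[(340,311.7),(344,235.7)],"h_far":[(358.3,297),(312.7,230.7)],"h_near":[(316,327),(375.7,238.3)],
"dA":[(273.3,357.3),(451.7,234.3)],"dB":[(246,355.3),(464.3,256)],"dC":[(211.7,339.7),(467,298.3)],
"blue":[(191,331.7),(470,324)],"ring":[(327.7,263),(267.3,301.7)],"grip":[(329,208.5),(315,244.7)],"hinge":[(435,209),(229,155)]}
for k,(s,t) in m.items():
    X,e=tri(s,t); print(k,X.round(4),round(e,2))
for uv in [(297.3,212.3),(394.7,223),(391,258.3)]: print(atz("top",uv,.045).round(4))
for k,z in [("dA",.088),("dB",.088),("dC",.088),("ring",.036),("h_mid",.045),("h_far",.045),("h_near",.045)]: print(k,atz("top",m[k][1],z).round(4),atz("scene",m[k][0],z).round(4))
E
```

```text
h_mid [ 0.621  -0.0392  0.0404] 0.57
h_far [0.6315 0.0397 0.0436] 0.19
h_near [ 0.61   -0.123   0.0437] 1.6
dA [ 0.6165 -0.3036  0.0859] 0.68
dB [ 0.5624 -0.3321  0.0867] 0.68
dC [ 0.4594 -0.3348  0.085 ] 0.65
blue [ 0.3977 -0.3401  0.0844] 0.31
ring [0.4528 0.1539 0.0297] 0.65
grip [0.55   0.0242 0.2943] 0.16
hinge [0.7537 0.2157 0.2658] 0.13
[0.6798 0.0801]
[ 0.6527 -0.1694]
[ 0.5613 -0.1586]
dA [ 0.6151 -0.304 ] [ 0.6192 -0.3043]
dB [ 0.5612 -0.3327] [ 0.5646 -0.3322]
dC [ 0.4582 -0.335 ] [ 0.4635 -0.3363]
ring [0.451 0.152] [0.4595 0.1471]
h_mid [ 0.619 -0.04 ] [ 0.6252 -0.0431]
h_far [0.6316 0.0399] [0.6322 0.0376]
h_near [ 0.6126 -0.1206] [ 0.6081 -0.1272]
```

```bash
cat >> h.py <<'E'
from scipy.spatial.transform import Rotation as Rn
def st():
    s=arm.read_state(); w,x,y,z=s["orientation"]; return s,Rn.from_quat([x,y,z,w])
def to(p,yaw=None,frame_yaw=None):
    """print tool-frame delta to TCP target p (world), and tool turn to bring the tool straight down at yaw"""
    s,R=st(); d=np.array(p)-s["position"]; 
    x=R.as_matrix()[:,0]; print("t",s["time"],"pos",s["position"].round(4),"yaw",np.degrees(np.arctan2(x[1],x[0])).round(2),"q",s["q"].round(2),"F",s["force"].round(1),"w",round(s["width"],4),"ff",s["finger_force"])
    if yaw is not None:
        a=np.radians(yaw); Rt=Rn.from_matrix(np.array([[np.cos(a),np.sin(a),0],[np.sin(a),-np.cos(a),0],[0,0,-1]]))
        print("turn(tool,deg)",np.degrees((R.inv()*Rt).as_rotvec()).round(2),"shift after turn",(Rt.inv().apply(d)*1e3).round(1))
    print("shift mm",(R.inv().apply(d)*1e3).round(1))
E
python3 -c "
from h import *
to([.55,.0242,.515],43.3)
for uv in [(384,180),(344,183),(419,187),(383,190)]: print(atz('top',uv,.07))"
```

```text
t 0.1 pos [ 0.1415 -0.5055  0.4041] yaw 15.63 q [-1.44  0.34  1.52 -0.    1.28 -0.15] F [0.  0.3 0.3] w 0.0853 ff 0.0
turn(tool,deg) [ -0.08  -0.03 -27.67] shift after turn [ 660.6 -105.3 -110.9]
shift mm [ 536.2 -400.1 -110.3]
[ 0.75904532 -0.14116136]
[ 0.75075727 -0.03935932]
[ 0.74086208 -0.22965417]
[ 0.7326418  -0.13829887]
```

Call:
send_rows:
  motion:
    - [0, 0, -6.9, 0, 0, -28, 60]
    - [0, 0, -6.9, 0, 0, -28, 60]
    - [0, 0, -6.9, 0, 0, -28, 60]
    - [0, 0, -7, 0, 0, -27, 60]
    - [0, 0, 0, 44, -7, 0, 60]

```text
time: 0.6
position: [0.1672, -0.4726, 0.5182]
orientation: [0.003, 0.929, 0.369, -0.001]
force: [1.0, -0.2, -0.5]
width: 0.0602
finger_force: 0.0
```

Call:
send_rows:
  motion:
    - [0, 0, 0, 44, -7, 0, 60]
    - [0, 0, 0, 44, -7, 0, 60]
    - [0, 0, 0, 44, -7, 0, 60]
    - [0, 0, 0, 44, -7, 0, 60]
    - [0, 0, 0, 44, -7, 0, 60]

```text
time: 1.1
position: [0.3053, -0.2922, 0.5155]
orientation: [-0.0, 0.929, 0.369, -0.0]
force: [1.2, -0.7, 0.9]
width: 0.0596
finger_force: 0.0
```

Call:
send_rows:
  motion:
    - [0, 0, 0, 44, -7, 0, 60]
    - [0, 0, 0, 44, -7, 0, 60]
    - [0, 0, 0, 44, -7, 0, 60]
    - [0, 0, 0, 44, -7, 0, 60]
    - [0, 0, 0, 44, -7, 0, 60]

```text
time: 1.6
position: [0.4414, -0.1157, 0.5155]
orientation: [-0.0, 0.929, 0.369, -0.0]
force: [-0.0, -0.5, -0.5]
width: 0.0598
finger_force: 0.0
```

Call:
send_rows:
  motion:
    - [0, 0, 0, 44, -7, 0, 60]
    - [0, 0, 0, 44, -7, 0, 60]
    - [0, 0, 0, 44, -7, 0, 60]
    - [0, 0, 0, 44, -7, 0, 60]
    - [0, 0, 0, 0, 0, 0, 60]

```text
time: 2.1
position: [0.5516, 0.0275, 0.514]
orientation: [-0.001, 0.928, 0.371, -0.0]
force: [-0.6, -0.9, -0.5]
width: 0.06
finger_force: 0.0
```

```bash
python3 -c "
from h import *
to([.55,.0242,.458],43.3)"
```

```text
t 2.1 pos [0.5516 0.0275 0.514 ] yaw 43.61 q [-0.09  0.34  1.23  0.    1.57  0.72] F [-0.6 -0.9 -0.5] w 0.06 ff 0.0
turn(tool,deg) [-0.13  0.    0.31] shift after turn [-3.4  1.3 56. ]
shift mm [-3.4  1.4 56. ]
```

Call:
send_rows:
  motion:
    - [0, 0, 0, -2, 1, 19, 60]
    - [0, 0, 0, -1, 0, 19, 60]
    - [0, 0, 0, 0, 0, 18, 60]
    - [0, 0, 0, 0, 0, 0, 30]
    - [0, 0, 0, 0, 0, 0, 15]
  newtons: 20

```text
time: 2.6
position: [0.548, 0.0206, 0.46]
orientation: [0.0, 0.929, 0.369, -0.0]
force: [0.6, 0.5, -0.2]
width: 0.0315
finger_force: 0.0
```

Call:
send_rows:
  motion:
    - [0, 0, 0, 0, 0, 0, 15]
    - [0, 0, 0, 0, 0, 0, 15]
    - [0, 0, 0, 0, 0, 0, 15]
    - [0, 0, 0, 0, 0, 0, 15]
    - [0, 0, 0, 0, 0, 0, 15]

```text
time: 3.1
position: [0.548, 0.0207, 0.4607]
orientation: [0.001, 0.929, 0.369, 0.001]
force: [-1.2, -2.3, 6.4]
width: 0.0214
finger_force: 22.7
```

Call:
send_rows:
  motion:
    - [0, 0, 6, 1.5, -29, -1, 15]
    - [0, 0, 6, 1.5, -29, 0, 15]
    - [0, 0, 6, 1.5, -29, 0, 15]
    - [0, 0, 6, 1.5, -29, 0, 15]
    - [0, 0, 6, 1.5, -29, 0, 15]

```text
time: 3.6
position: [0.4781, 0.148, 0.4608]
orientation: [0.0, 0.993, 0.114, -0.002]
force: [-2.0, -0.4, 0.7]
width: 0.0213
finger_force: 22.4
```

```bash
python3 -c "
from h import *
to([.55,.0242,.458])
p=arm.read_state()['position']-[.7537,.2157,0]; print(np.hypot(*p[:2]),np.degrees(np.arctan2(p[1],p[0])))"
```

```text
t 3.6 pos [0.4781 0.148  0.4608] yaw 13.09 q [ 0.15  0.26  1.49 -0.    1.4   1.49] F [-2.  -0.4  0.7] w 0.0213 ff 22.365009784698486
shift mm [ 41.9 136.9   2.7]
0.28373963497527377 -166.2048249595277
```

Call:
send_rows:
  motion:
    - [0, 0, 6, 1.5, -29, 0, 15]
    - [0, 0, 6, 1.5, -29, 0, 15]
    - [0, 0, 6, 1.5, -29, 0, 15]
    - [0, 0, 6, 1.5, -29, 0, 15]
    - [0, 0, 6, 1.5, -29, 0, 15]

```text
time: 4.1
position: [0.481, 0.293, 0.4608]
orientation: [0.0, 0.989, -0.146, -0.004]
force: [-11.1, 2.0, 5.6]
width: 0.0214
finger_force: 22.8
```

Call:
send_rows:
  motion:
    - [0, 0, 6, 1.5, -29, 0, 15]
    - [0, 0, 6, 1.5, -29, 0, 15]
    - [0, 0, 4, 1, -20, 0, 15]
    - [0, 0, 0, 0, 0, 0, 15]
    - [0, 0, 0, 0, 0, 0, 50]

```text
time: 4.6
position: [0.5156, 0.3634, 0.4604]
orientation: [-0.0, 0.96, -0.28, -0.001]
force: [0.3, -0.1, -0.4]
width: 0.0349
finger_force: 0.0
```

Call:
send_rows:
  motion:
    - [0, 0, 0, 0, 0, 0, 60]
    - [0, 0, 0, 0, 0, 0, 60]
    - [0, 0, 0, 0, 0, -20, 60]
    - [0, 0, 0, 0, 0, -25, 60]
    - [0, 0, 0, 0, 0, -30, 60]

```text
time: 5.1
position: [0.517, 0.3608, 0.5357]
orientation: [0.001, 0.959, -0.282, -0.001]
force: [0.3, 0.3, -0.3]
width: 0.0599
finger_force: 0.0
```

```bash
python3 -c "
from h import *
for n in ('scene','top'):
    im=arm.capture(n); cv2.imwrite(f'pics/{n}1.png',im[:,:,::-1])
a=cv2.imread('pics/scene1.png'); b=cv2.imread('pics/top1.png')
cv2.imwrite('pics/both1.png',cv2.resize(np.vstack([a[150:450],b[100:350]]),None,fx=1.05,fy=1.05))
to([.5624,-.3321,.515],28)"
```

```text
t 5.2 pos [0.5167 0.3606 0.5404] yaw -32.73 q [ 0.49  0.5   0.92 -0.    1.72  2.63] F [-0.3  0.6  0. ] w 0.0603 ff 0.0
turn(tool,deg) [ -0.24  -0.45 -60.73] shift after turn [-284.9  633.1   25.4]
shift mm [412.9 558.2  23.2]
```

View pics/both1.png

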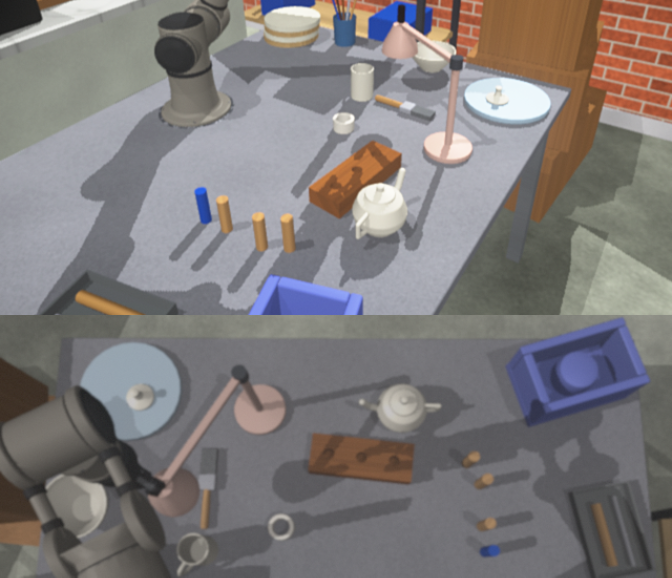

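Lamp is clear (shade about top1 (163,280)); only one ring in the scene, and the stand's holes are all visible. Close crop of the stand in both views.

```bash
python3 -c "
from h import *
crop(cv2.imread('pics/scene1.png'),285,275,110,85,7,'pics/a.png')
crop(cv2.imread('pics/top1.png'),285,205,114,75,7,'pics/b.png')
a=cv2.imread('pics/a.png');b=cv2.imread('pics/b.png');a=cv2.copyMakeBorder(a,0,0,0,b.shape[1]-a.shape[1],0)
cv2.imwrite('pics/stand1.png',np.vstack([a,b]))
crop(cv2.imread('pics/scene1.png'),285,275,110,85,7,'pics/a.png');print(np.vstack([a,b]).shape)"
python3 -c "
import cv2;a=cv2.imread('pics/stand1.png');cv2.imwrite('pics/stand1b.png',cv2.resize(a,None,fx=.535,fy=.535,interpolation=cv2.INTER_AREA)) if a.shape[0]>1120 else 0"
```

```text
(1120, 798, 3)
```

View pics/a.png

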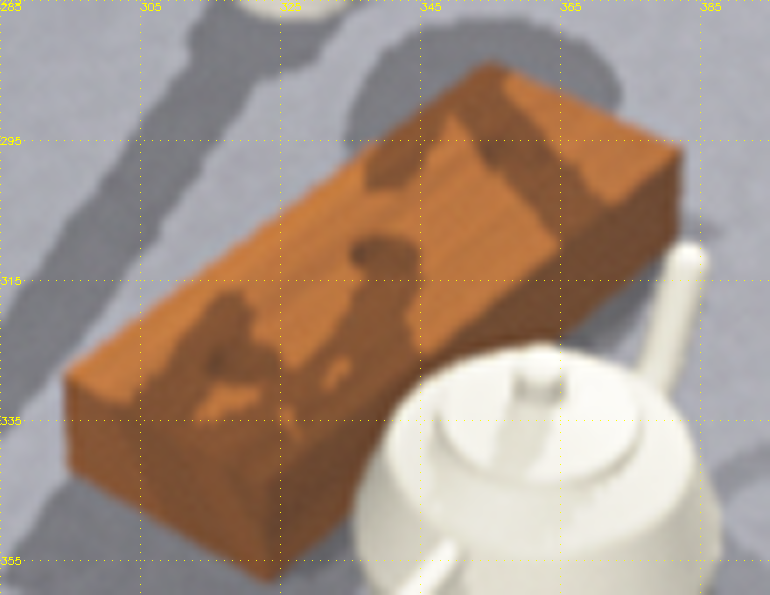

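View pics/b.png

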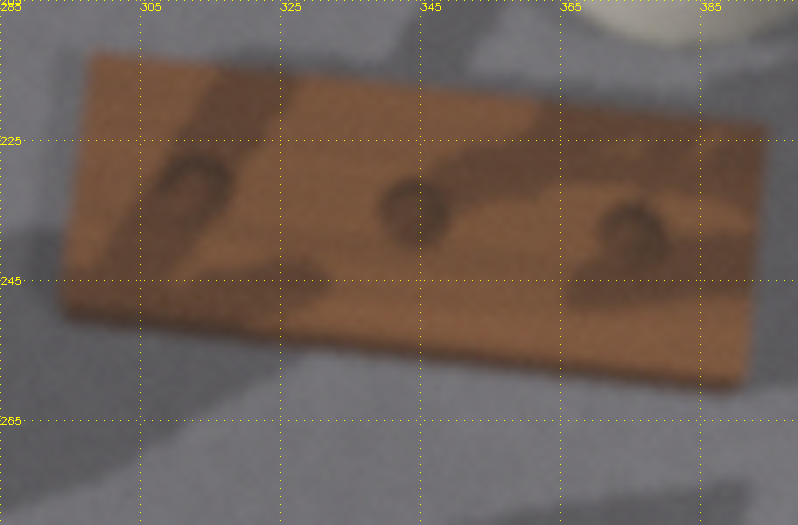

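```bash
python3 - <<'E'
from h import *
from scipy.optimize import least_squares
o=.43
T={(0,.08):(313.3,230.7),(0,0):(344.3,235.3),(0,-.08):(375.4,238.1),(.0475,.125):(298.1,212.6),(.0475,-.125):(394.3,222.9),(-.0475,-.125):(390.7,259.4),(-.0475,.125):(293.9,249.6)}
S={(-.0475,-.125):(294.3,328.9),(-.0475,.125):(355,283.9),(.0475,.125):(382.6,296.4)}
def W(v,l):
    c,s=np.cos(v[2]),np.sin(v[2]); return [v[0]+c*l[0]-s*l[1],v[1]+s*l[0]+c*l[1],v[3]]
def r(v,cams):
    e=[]
    for n,D in cams:
        for l,uv in D.items(): e+=list(proj(n,W(v,l))-np.array(uv)+o)
    return np.array(e)
for nm,cams,zf in [("both",[("top",T),("scene",S)],None),("top",[("top",T)],.045),("scene",[("scene",S)],.045)]:
    f=(lambda v:r(v,cams)) if zf is None else (lambda v:r([*v,zf],cams))
    q=least_squares(f,[.62,-.04,-.1,.045][:4 if zf is None else 3]); v=[*q.x,zf or 0][:4] if zf else q.x
    print(nm,np.round(q.x,4),"rms",np.sqrt((q.fun**2).mean()).round(2),[np.round(W(v,(0,y)),4)[:2] for y in(-.08,0,.08)])
to([.6165,-.3036,.515],28)
E
```

```text
both [ 0.6217 -0.0392 -0.1041  0.0413] rms 0.53 [array([ 0.6134, -0.1188]), array([ 0.6217, -0.0392]), array([0.63  , 0.0403])]
top [ 0.6208 -0.0394 -0.1037] rms 0.64 [array([ 0.6125, -0.119 ]), array([ 0.6208, -0.0394]), array([0.6291, 0.0402])]
scene [ 0.6248 -0.0424 -0.1005] rms 0.19 [array([ 0.6168, -0.122 ]), array([ 0.6248, -0.0424]), array([0.6328, 0.0372])]
t 5.2 pos [0.5167 0.3606 0.5404] yaw -32.73 q [ 0.49  0.5   0.92 -0.    1.72  2.63] F [-0.3  0.6  0. ] w 0.0603 ff 0.0
turn(tool,deg) [ -0.24  -0.45 -60.73] shift after turn [-223.7  633.3   25.4]
shift mm [443.  505.   23.7]
```

Call:
send_rows:
  motion:
    - [0, 0, -7.6, 0, 0, 0, 80]
    - [0, 0, -7.6, 0, 0, 0, 80]
    - [0, 0, -7.6, 0, 0, 0, 80]
    - [0, 0, -7.6, 0, 0, 0, 80]
    - [0, 0, -7.6, 0, 0, 0, 80]

```text
time: 5.7
position: [0.517, 0.3609, 0.5348]
orientation: [0.0, 0.999, 0.049, -0.0]
force: [-0.3, -0.2, -0.3]
width: 0.0801
finger_force: 0.0
```

Call:
send_rows:
  motion:
    - [0, 0, -7.6, 0, 0, 0, 80]
    - [0, 0, -7.6, 0, 0, 0, 80]
    - [0, 0, -7.5, 0, 0, 0, 80]
    - [0, 0, 0, -15, 42, 2, 80]
    - [0, 0, 0, -15, 42, 2, 80]

```text
time: 6.2
position: [0.5297, 0.2725, 0.5303]
orientation: [0.0, 0.97, 0.243, -0.001]
force: [0.9, 0.0, 0.1]
width: 0.0803
finger_force: 0.0
```

Call:
send_rows:
  motion:
    - [0, 0, 0, -15, 42, 2, 80]
    - [0, 0, 0, -15, 42, 2, 80]
    - [0, 0, 0, -15, 42, 2, 80]
    - [0, 0, 0, -15, 42, 2, 80]
    - [0, 0, 0, -15, 42, 2, 80]

```text
time: 6.7
position: [0.562, 0.0502, 0.521]
orientation: [0.0, 0.97, 0.242, -0.0]
force: [-0.2, 0.1, -0.3]
width: 0.08
finger_force: 0.0
```

Call:
send_rows:
  motion:
    - [0, 0, 0, -15, 42, 2, 80]
    - [0, 0, 0, -15, 42, 2, 80]
    - [0, 0, 0, -15, 42, 2, 80]
    - [0, 0, 0, -15, 42, 2, 80]
    - [0, 0, 0, -15, 42, 2, 80]

```text
time: 7.2
position: [0.5943, -0.1705, 0.5109]
orientation: [-0.0, 0.97, 0.242, -0.0]
force: [0.3, 0.5, 0.3]
width: 0.0801
finger_force: 0.0
```

Call:
send_rows:
  motion:
    - [0, 0, 0, -15, 42, 0, 80]
    - [0, 0, 0, -15, 42, 0, 80]
    - [0, 0, 0, -14, 43, 0, 80]
    - [0, 0, 0, 0, 0, 0, 80]
    - [0, 0, 0, 0, 0, 0, 80]

```text
time: 7.7
position: [0.6152, -0.3027, 0.5098]
orientation: [-0.001, 0.971, 0.241, -0.001]
force: [-0.4, 0.7, 0.4]
width: 0.0798
finger_force: 0.0
```

```bash
python3 -c "
from h import *
to([.6165,-.3036,.223],28)"
```

```text
t 7.7 pos [ 0.6152 -0.3027  0.5098] yaw 27.87 q [-0.57  0.63  0.77  0.    1.75  0.52] F [-0.4  0.7  0.4] w 0.0798 ff 0.0
turn(tool,deg) [-0.13  0.06 -0.13] shift after turn [  0.7   1.4 286.8]
shift mm [  1.    2.  286.8]
```

Call:
send_rows:
  motion:
    - [0, 0, 0, 1, 2, 45, 80]
    - [0, 0, 0, 0, 0, 45, 80]
    - [0, 0, 0, 0, 0, 45, 80]
    - [0, 0, 0, 0, 0, 45, 80]
    - [0, 0, 0, 0, 0, 45, 80]

```text
time: 8.2
position: [0.617, -0.3004, 0.2858]
orientation: [0.0, 0.97, 0.243, 0.0]
force: [1.0, -0.6, -0.2]
width: 0.0797
finger_force: 0.0
```

Call:
send_rows:
  motion:
    - [0, 0, 0, 0, 0, 32, 80]
    - [0, 0, 0, 0, 0, 30, 80]
    - [0, 0, 0, 0, 0, 0, 60]
    - [0, 0, 0, 0, 0, 0, 30]
    - [0, 0, 0, 0, 0, 0, 20]
  newtons: 40

```text
time: 8.7
position: [0.618, -0.302, 0.2274]
orientation: [0.002, 0.97, 0.242, 0.001]
force: [-0.0, 0.1, 0.8]
width: 0.0374
finger_force: 0.0
```

Call:
send_rows:
  motion:
    - [0, 0, 0, 0, 0, 0, 20]
    - [0, 0, 0, 0, 0, 0, 20]
    - [0, 0, 0, 0, 0, 0, 20]
    - [0, 0, 0, 0, 0, -30, 20]
    - [0, 0, 0, 0, 0, -40, 20]

```text
time: 9.2
position: [0.6168, -0.3019, 0.294]
orientation: [-0.001, 0.97, 0.242, -0.001]
force: [0.9, -0.4, -0.4]
width: 0.0248
finger_force: 39.3
```

```bash
python3 -c "
from h import *
to([.6134,-.1188,.29],28)
to([.6134,-.1188,.29],84)"
```

```text
t 9.2 pos [ 0.6168 -0.3019  0.294 ] yaw 28.02 q [-0.57  0.73  1.16 -0.    1.25  0.52] F [ 0.9 -0.4 -0.4] w 0.0248 ff 39.3491792678833
turn(tool,deg) [-0.2   0.12  0.02] shift after turn [  83.  -163.2    4. ]
shift mm [  83.1 -163.2    4.4]
t 9.2 pos [ 0.6168 -0.3019  0.294 ] yaw 28.02 q [-0.57  0.73  1.16 -0.    1.25  0.52] F [ 0.9 -0.4 -0.4] w 0.0248 ff 39.3491792678833
turn(tool,deg) [-2.400e-01  1.000e-02 -5.598e+01] shift after turn [181.7 -22.5   4. ]
shift mm [  83.1 -163.2    4.4]
```

Call:
send_rows:
  motion:
    - [0, 0, 0, 16.5, -32.5, 0, 20]
    - [0, 0, 0, 16.5, -32.5, 0, 20]
    - [0, 0, 0, 16.5, -32.5, 0, 20]
    - [0, 0, 0, 16.5, -32.5, 0, 20]
    - [0, 0, 0, 17, -33, 0, 20]

```text
time: 9.7
position: [0.6137, -0.118, 0.2958]
orientation: [0.0, 0.97, 0.242, 0.001]
force: [0.4, 0.7, 0.1]
width: 0.025
finger_force: 39.5
```

Call:
send_rows:
  motion:
    - [0, 0, 0, 0, 0, 5, 20]
    - [0, 0, 0, 0, 0, 5, 20]
    - [0, 0, 0, 0, 0, 0, 20]
    - [0, 0, 0, 0, 0, 0, 20]
    - [0, 0, 0, 0, 0, 0, 20]

```text
time: 10.2
position: [0.614, -0.1204, 0.2848]
orientation: [0.0, 0.97, 0.241, 0.0]
force: [0.1, -0.1, -0.2]
width: 0.0251
finger_force: 39.5
```

```bash
python3 -c "
from h import *
to([.6134,-.1188,.29],28)
im=arm.capture('scene')[:,:,::-1]; cv2.imwrite('pics/scene2.png',im)
crop(cv2.imread('pics/scene2.png'),285,245,110,85,7,'pics/s2.png')
print(proj('scene',[.6134,-.1188,.06]))"
```

```text
t 10.2 pos [ 0.614  -0.1204  0.2848] yaw 27.94 q [-0.32  0.63  1.39 -0.    1.12  0.77] F [ 0.1 -0.1 -0.2] w 0.0251 ff 39.49532210826874
turn(tool,deg) [ 0.02 -0.01 -0.06] shift after turn [ 0.3 -1.7 -5.2]
shift mm [ 0.3 -1.7 -5.2]
[319.51376823 321.18842076]
```

View pics/s2.png

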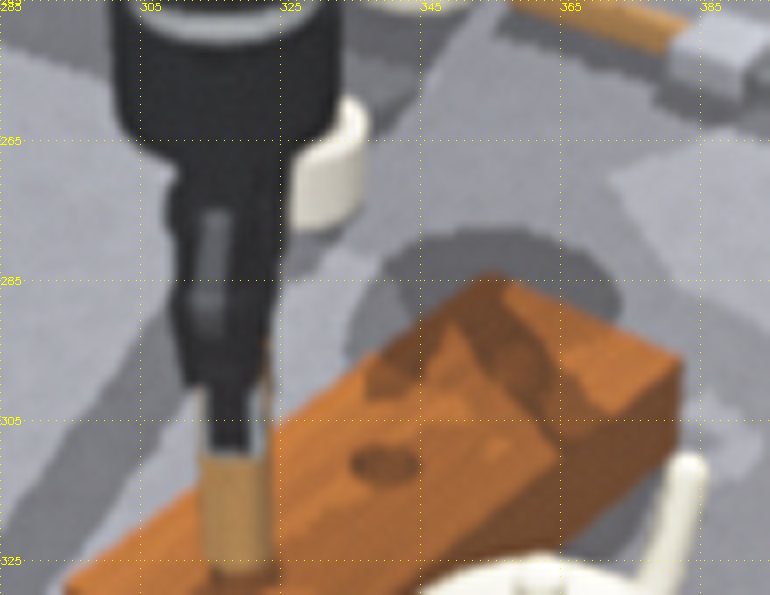

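```bash
python3 -c "
from h import *
d=atz('scene',(318.6,324.0),.061); print('dowel seen',d, 'bias',d-[.614,-.1204])
h=atz('scene',(339.6,311.0),.045); print('midhole seen',h,'corrected',h-d+[.614,-.1204])
h=np.array([.6168,-.122]); print('near corrected',h-d+[.614,-.1204])
for x in ([0,0],[0,1],[1,0]): print(atz('scene',np.add((318.6,324),x),.061)-d)
"
```

```text
dowel seen [ 0.6184143  -0.12999327] bias [ 0.0044143  -0.00959327]
midhole seen [ 0.62276658 -0.04114283] corrected [ 0.61835228 -0.03154956]
near corrected [ 0.6123857  -0.11240673]
[0. 0.]
[ 0.00218154 -0.00315418]
[0.00206824 0.00133411]
```

```bash
python3 -c "
from h import *
s,R=st(); X=R.as_matrix()[:,0]; Y=R.as_matrix()[:,1]
u=proj('scene',[.6168,-.122,.045]); print('hole seen in scene',u)
b=np.r_[s['position'][:2],.059]
print('du per mm toolx', (proj('scene',b+X*.01)-proj('scene',b))/10,'tooly',(proj('scene',b+Y*.01)-proj('scene',b))/10, proj('scene',b))
d=np.array([.6125,-.119,0])-s['position']; print('hole_top - tcp in tool x,y',d@X*1e3,d@Y*1e3)
g=np.array([.6151,-.304,0])-[.6168,-.3019,0]; print('dowel_top-tcp at grasp',g@X*1e3,g@Y*1e3)
"
```

```text
hole seen in scene [320.05062922 327.08450879]
du per mm toolx [0.40085639 0.02171368] tooly [-0.04697604  0.25737701] [319.37490771 321.89976881]
hole_top - tcp in tool x,y -0.7549653598165255 -1.9119021661027022
dowel_top-tcp at grasp -2.4859751541326527 1.0582662828510032
```

Call:
send_rows:
  motion:
    - [0, 0, 0, 3, -3.5, 5, 20]
    - [0, 0, 0, 0, 0, 4, 20]
    - [0, 0, 0, 0, 0, 1, 20]
    - [0, 0, 0, 0, 0, 1, 20]
    - [0, 0, 0, 0, 0, 0, 20]

```text
time: 10.75
position: [0.6149, -0.1147, 0.2735]
orientation: [-0.0, 0.97, 0.242, -0.0]
force: [0.2, -0.4, -0.1]
width: 0.025
finger_force: 39.5
```

Call:
send_rows:
  motion:
    - [0, 0, 0, 0, 0, 1, 20]
    - [0, 0, 0, 0, 0, 1, 20]
    - [0, 0, 0, 0, 0, 1, 20]
    - [0, 0, 0, 0, 0, 0, 20]
    - [0, 0, 0, 0, 0, 0, 20]

```text
time: 11.25
position: [0.615, -0.1148, 0.2724]
orientation: [0.001, 0.97, 0.242, 0.001]
force: [-3.1, 1.9, 8.8]
width: 0.0252
finger_force: 40.7
```

Call:
send_rows:
  motion:
    - [0, 0, 0, 1, 0, 0, 20]
    - [0, 0, 0, 0, 1, 0, 20]
    - [0, 0, 0, -1, 0, 0, 20]
    - [0, 0, 0, -1, 0, 0, 20]
    - [0, 0, 0, 0, -1, 0, 20]

```text
time: 11.75
position: [0.6144, -0.1149, 0.2725]
orientation: [0.0, 0.97, 0.242, 0.001]
force: [0.2, 0.7, 6.9]
width: 0.0249
finger_force: 40.2
```

Call:
send_rows:
  motion:
    - [0, 0, 0, 0, -1, 0, 20]
    - [0, 0, 0, 1, 0, 0, 20]
    - [0, 0, 0, 1, 0, 0, 20]
    - [0, 0, 0, 1, 0, 0, 20]
    - [0, 0, 0, 0, 1, 0, 20]

```text
time: 12.25
position: [0.6163, -0.1143, 0.2724]
orientation: [0.001, 0.97, 0.242, -0.0]
force: [-7.6, -0.1, 12.0]
width: 0.0249
finger_force: 40.8
```

Call:
send_rows:
  motion:
    - [0, 0, 0, 0, 1, 0, 20]
    - [0, 0, 0, 0, 1, 0, 20]
    - [0, 0, 0, -1, 0, 0, 20]
    - [0, 0, 0, -1, 0, 0, 20]
    - [0, 0, 0, -1, 0, 0, 20]

```text
time: 12.75
position: [0.6149, -0.116, 0.2724]
orientation: [-0.001, 0.97, 0.242, 0.001]
force: [-2.0, 6.6, 8.8]
width: 0.0251
finger_force: 41.0
```

Call:
send_rows:
  motion:
    - [0, 0, 0, -1, 0, 0, 20]
    - [0, 0, 0, 0, -1, 0, 20]
    - [0, 0, 0, 0, -1, 0, 20]
    - [0, 0, 0, 0, -1, 0, 20]
    - [0, 0, 0, 0, -1, 0, 20]

```text
time: 13.25
position: [0.6133, -0.1145, 0.2725]
orientation: [0.002, 0.97, 0.242, 0.002]
force: [3.1, -2.7, 6.2]
width: 0.0248
finger_force: 40.0
```

Call:
send_rows:
  motion:
    - [0, 0, 0, 1, 0, 0, 20]
    - [0, 0, 0, 1, 0, 0, 20]
    - [0, 0, 0, 1, 0, 0, 20]
    - [0, 0, 0, 1, 0, 0, 20]
    - [0, 0, 0, 1, 0, 0, 20]

```text
time: 13.75
position: [0.6163, -0.113, 0.2725]
orientation: [0.002, 0.97, 0.242, -0.0]
force: [-6.5, -7.1, 11.7]
width: 0.0251
finger_force: 40.6
```

Call:
send_rows:
  motion:
    - [0, 0, 0, 0, 1, 0, 20]
    - [0, 0, 0, 0, 1, 0, 20]
    - [0, 0, 0, 0, 1, 0, 20]
    - [0, 0, 0, 0, 1, 0, 20]
    - [0, 0, 0, 0, 1, 0, 20]

```text
time: 14.25
position: [0.6181, -0.1147, 0.2723]
orientation: [-0.002, 0.97, 0.242, -0.001]
force: [-7.0, 8.0, 16.2]
width: 0.0253
finger_force: 41.7
```

Call:
send_rows:
  motion:
    - [0, 0, 0, -1, 0, 0, 20]
    - [0, 0, 0, -1, 0, 0, 20]
    - [0, 0, 0, -1, 0, 0, 20]
    - [0, 0, 0, -1, 0, 0, 20]
    - [0, 0, 0, -1, 0, 0, 20]

```text
time: 14.75
position: [0.6154, -0.1175, 0.2723]
orientation: [0.0, 0.97, 0.242, 0.002]
force: [3.5, 3.8, 6.6]
width: 0.0247
finger_force: 40.2
```

```bash
python3 -c "
from h import *
to([.6134,-.1188,.29],28)
im=arm.capture('scene')[:,:,::-1]; cv2.imwrite('pics/scene3.png',im)
im=cv2.convertScaleAbs(im,alpha=1.7)
crop(im,285,280,78,58,10,'pics/s3.png')"
```

```text
t 14.75 pos [ 0.6154 -0.1175  0.2723] yaw 28.03 q [-0.31  0.65  1.4   0.    1.09  0.77] F [3.5 3.8 6.6] w 0.0247 ff 40.16238033771515
turn(tool,deg) [ 0.08 -0.25  0.03] shift after turn [ -2.4   0.2 -17.7]
shift mm [ -2.3   0.2 -17.7]
```

View pics/s3.png

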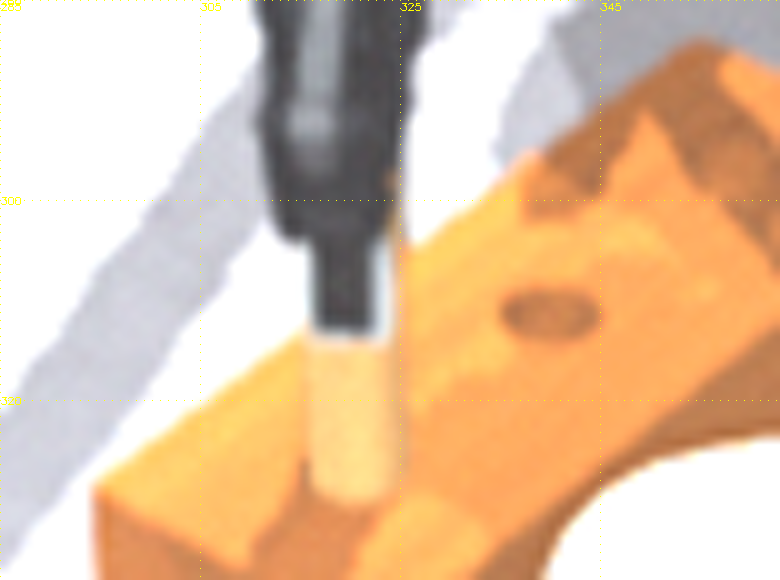

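```bash
python3 -c "
from h import *
s,R=st(); X=R.as_matrix()[:,0]; Y=R.as_matrix()[:,1]
for v in ((.6217,-.0392,-.1041),(.6248,-.0424,-.1005)):
    m=np.array([v[0],v[1],.045]); n=m+[-.08*-np.sin(v[2])*1,-.08*np.cos(v[2]),0]
    n=m+[np.sin(v[2])*.08,-np.cos(v[2])*.08,0]
    pm,pn=proj('scene',m),proj('scene',n); exp=pn-pm; obs=np.array([-19.7,16.2])
    J=np.c_[(proj('scene',n+X*.01)-pn)/10,(proj('scene',n+Y*.01)-pn)/10]
    print(pm,pn,exp,'move mm tool xy',np.linalg.solve(J,exp-obs))
"
```

```text
[339.65742602 310.47436694] [319.65840339 325.90398504] [-19.99902262  15.4296181 ] move mm tool xy [-1.08525782 -2.90015133]
[339.9995123  311.51436668] [320.04270218 327.07998695] [-19.95681011  15.56562027] move mm tool xy [-0.91461729 -2.37108556]
```

Call:
send_rows:
  motion:
    - [0, 0, 0, 0, 0, -4, 20]
    - [0, 0, 0, -1, -2.6, 0, 20]
    - [0, 0, 0, 0, 0, 2, 20]
    - [0, 0, 0, 0, 0, 1, 20]
    - [0, 0, 0, 0, 0, 0, 20]

```text
time: 15.3
position: [0.6123, -0.1165, 0.2724]
orientation: [-0.0, 0.97, 0.242, -0.0]
force: [-2.2, 1.8, 7.8]
width: 0.0252
finger_force: 40.5
```

Call:
send_rows:
  motion:
    - [0, 0, 0, 0.8, 0, 0, 20]
    - [0, 0, 0, 0, 0.8, 0, 20]
    - [0, 0, 0, -0.8, 0, 0, 20]
    - [0, 0, 0, -0.8, 0, 0, 20]
    - [0, 0, 0, 0, -0.8, 0, 20]

```text
time: 15.8
position: [0.6118, -0.1166, 0.2725]
orientation: [-0.0, 0.97, 0.242, 0.001]
force: [0.4, 1.3, 7.2]
width: 0.025
finger_force: 40.2
```

Call:
send_rows:
  motion:
    - [0, 0, 0, 0, -0.8, 0, 20]
    - [0, 0, 0, 0.8, 0, 0, 20]
    - [0, 0, 0, 0.8, 0, 0, 20]
    - [0, 0, 0, 0.8, 0, 0, 20]
    - [0, 0, 0, 0, 0.8, 0, 20]

```text
time: 16.3
position: [0.6133, -0.1161, 0.2723]
orientation: [0.0, 0.97, 0.242, -0.001]
force: [-4.9, 1.0, 9.9]
width: 0.0249
finger_force: 40.6
```

Call:
send_rows:
  motion:
    - [0, 0, 0, 0, 0.8, 0, 20]
    - [0, 0, 0, 0, 0.8, 0, 20]
    - [0, 0, 0, -0.8, 0, 0, 20]
    - [0, 0, 0, -0.8, 0, 0, 20]
    - [0, 0, 0, -0.8, 0, 0, 20]

```text
time: 16.8
position: [0.6122, -0.1174, 0.2724]
orientation: [-0.001, 0.97, 0.242, -0.0]
force: [-0.9, 5.8, 8.7]
width: 0.0253
finger_force: 40.7
```

Call:
send_rows:
  motion:
    - [0, 0, 0, -0.8, 0, 0, 20]
    - [0, 0, 0, 0, -0.8, 0, 20]
    - [0, 0, 0, 0, -0.8, 0, 20]
    - [0, 0, 0, 0, -0.8, 0, 20]
    - [0, 0, 0, 0, -0.8, 0, 20]

```text
time: 17.3
position: [0.6109, -0.1165, 0.2725]
orientation: [0.001, 0.97, 0.242, 0.001]
force: [1.9, -3.0, 4.6]
width: 0.0251
finger_force: 40.0
```

Call:
send_rows:
  motion:
    - [0, 0, 0, 0.8, 0, 0, 20]
    - [0, 0, 0, 0.8, 0, 0, 20]
    - [0, 0, 0, 0.8, 0, 0, 20]
    - [0, 0, 0, 0.8, 0, 0, 20]
    - [0, 0, 0, 0.8, 0, 0, 20]

```text
time: 17.8
position: [0.6134, -0.1152, 0.2724]
orientation: [0.001, 0.97, 0.242, -0.001]
force: [-4.4, -5.7, 9.9]
width: 0.0249
finger_force: 40.4
```

Call:
send_rows:
  motion:
    - [0, 0, 0, 0, 0, -2, 20]
    - [0, 0, 0, 0, 0, -2, 20]
    - [0, 0, 0, 0, 0, 0, 20]
    - [0, 0, 0, 0, 0, 0, 20]
    - [0, 0, 0, 0, 0, 0, 20]

```text
time: 18.3
position: [0.6138, -0.1138, 0.2753]
orientation: [-0.0, 0.97, 0.242, -0.0]
force: [-0.6, -0.0, 0.0]
width: 0.025
finger_force: 39.5
```

```bash
python3 -c "
from h import *
to([.6154-.00088+.003*.47,-.1175-.00047-.003*.88,.2755],28)
s=arm.read_state(); print(s['ft_torque'])
im=arm.capture('scene')[:,:,::-1]; cv2.imwrite('pics/scene4.png',im)
"
```

```text
t 18.3 pos [ 0.6138 -0.1138  0.2753] yaw 28.04 q [-0.31  0.64  1.4   0.    1.1   0.78] F [-0.6 -0.   0. ] w 0.025 ff 39.52731728553772
turn(tool,deg) [-0.03  0.03  0.04] shift after turn [-1.3  7.  -0.2]
shift mm [-1.3  7.  -0.2]
[-0.00300858  0.00932781  0.0185114 ]
```

Call:
send_rows:
  motion:
    - [0, 0, 0, -1.3, 7, 0, 20]
    - [0, 0, 0, 0, 0, 2, 20]
    - [0, 0, 0, 0, 0, 2, 20]
    - [0, 0, 0, 0, -1, 0, 20]
    - [0, 0, 0, 0, -1, 0, 20]

```text
time: 18.85
position: [0.6154, -0.1195, 0.2724]
orientation: [0.001, 0.97, 0.242, 0.001]
force: [1.2, -2.5, 3.6]
width: 0.0252
finger_force: 39.8
```

Call:
send_rows:
  motion:
    - [0, 0, 0, 0, -1, 0, 20]
    - [0, 0, 0, 0, -1, 0, 20]
    - [0, 0, 0, 0, -1, 0, 20]
    - [0, 0, 0, 0, -1, 0, 20]
    - [0, 0, 0, 0, -1, 0, 20]

```text
time: 19.35
position: [0.6135, -0.1161, 0.272]
orientation: [0.003, 0.97, 0.242, 0.001]
force: [4.7, -10.4, -2.4]
width: 0.0251
finger_force: 39.9
```

Call:
send_rows:
  motion:
    - [0, 0, 0, 0, -1, 0, 20]
    - [0, 0, 0, 0, -1, 0, 20]
    - [0, 0, 0, 0, -1, 0, 20]
    - [0, 0, 0, 0, -1, 0, 20]
    - [0, 0, 0, 0, -1, 0, 20]

```text
time: 19.85
position: [0.6105, -0.1105, 0.2725]
orientation: [0.001, 0.97, 0.242, 0.001]
force: [1.4, -2.7, 5.9]
width: 0.0248
finger_force: 40.6
```

Call:
send_rows:
  motion:
    - [0, 0, 0, 0.7, 0, 0, 20]
    - [0, 0, 0, 0, 1, 0, 20]
    - [0, 0, 0, 0, 1, 0, 20]
    - [0, 0, 0, 0, 1, 0, 20]
    - [0, 0, 0, 0, 1, 0, 20]

```text
time: 20.35
position: [0.612, -0.112, 0.2724]
orientation: [-0.002, 0.97, 0.242, -0.001]
force: [-5.2, 5.7, 11.9]
width: 0.025
finger_force: 41.6
```

Call:
send_rows:
  motion:
    - [0, 0, 0, 0, 1, 0, 20]
    - [0, 0, 0, 0, 1, 0, 20]
    - [0, 0, 0, 0, 1, 0, 20]
    - [0, 0, 0, 0, 1, 0, 20]
    - [0, 0, 0, 0, 1, 0, 20]

```text
time: 20.85
position: [0.6145, -0.116, 0.2723]
orientation: [-0.002, 0.97, 0.242, -0.001]
force: [-4.2, 5.8, 10.3]
width: 0.0248
finger_force: 41.4
```

Call:
send_rows:
  motion:
    - [0, 0, 0, 0, 1, 0, 20]
    - [0, 0, 0, 0, 1, 0, 20]
    - [0, 0, 0, 0, 1, 0, 20]
    - [0, 0, 0, -1.4, 0, 0, 20]
    - [0, 0, 0, 0, -1, 0, 20]

```text
time: 21.35
position: [0.6148, -0.1197, 0.2714]
orientation: [-0.0, 0.97, 0.242, 0.0]
force: [1.7, 0.6, 0.3]
width: 0.0251
finger_force: 40.1
```

Call:
send_rows:
  motion:
    - [0, 0, 0, 0, -1, 0, 20]
    - [0, 0, 0, 0, -1, 0, 20]
    - [0, 0, 0, 0, -1, 0, 20]
    - [0, 0, 0, 0, -1, 0, 20]
    - [0, 0, 0, 0, -1, 0, 20]

```text
time: 21.85
position: [0.6132, -0.1171, 0.2718]
orientation: [0.002, 0.97, 0.242, 0.001]
force: [5.5, -7.0, -4.4]
width: 0.025
finger_force: 40.0
```

Call:
send_rows:
  motion:
    - [0, 0, 0, 0, -1, 0, 20]
    - [0, 0, 0, 0, -1, 0, 20]
    - [0, 0, 0, 0, -1, 0, 20]
    - [0, 0, 0, 0, -1, 0, 20]
    - [0, 0, 0, 0, -1, 0, 20]

```text
time: 22.35
position: [0.6116, -0.1144, 0.2723]
orientation: [0.005, 0.97, 0.242, 0.002]
force: [9.3, -13.8, -6.5]
width: 0.0252
finger_force: 43.2
```

Call:
send_rows:
  motion:
    - [0, 0, 0, 0, 0, -2, 20]
    - [0, 0, 0, 0, 0, -2, 20]
    - [0, 0, 0, 0, 4, 0, 20]
    - [0, 0, 0, 0, 0, 0, 20]
    - [0, 0, 0, 0, 0, 0, 20]

```text
time: 22.85
position: [0.612, -0.1148, 0.2755]
orientation: [-0.0, 0.97, 0.242, -0.0]
force: [0.8, 0.9, 0.4]
width: 0.0249
finger_force: 40.5
```

```bash
python3 -c "
from h import *
to([.6149,-.1193,.2755],28)"
```

```text
t 22.85 pos [ 0.612  -0.1148  0.2755] yaw 28.03 q [-0.31  0.64  1.41  0.    1.1   0.77] F [0.8 0.9 0.4] w 0.0249 ff 40.522931814193726
turn(tool,deg) [-0.03  0.03  0.03] shift after turn [0.5 5.4 0. ]
shift mm [0.5 5.4 0. ]
```

Call:
send_rows:
  motion:
    - [0, 0, 0, 0.5, 5.4, 0, 20]
    - [0, 0, 0, 0, 0, 0, 20]
    - [0, 0, 0, 0, 0, 2, 20]
    - [0, 0, 0, 0, 0, 2.5, 20]
    - [0, 0, 0, 0, 0, 0, 20]

```text
time: 23.35
position: [0.6152, -0.1194, 0.2721]
orientation: [0.0, 0.97, 0.242, 0.0]
force: [-1.1, 0.5, 6.3]
width: 0.0252
finger_force: 41.4
```

Call:
send_rows:
  motion:
    - [0, 0, 0, 0, -0.5, 0, 20]
    - [0, 0, 0, -0.5, 0, 0, 20]
    - [0, 0, 0, 0, 0.5, 0.5, 20]
    - [0, 0, 0, 0, 0.5, 0, 20]
    - [0, 0, 0, 0, 0, 0, 20]

```text
time: 23.85
position: [0.615, -0.1197, 0.272]
orientation: [0.0, 0.97, 0.242, 0.001]
force: [-1.0, 2.5, 9.4]
width: 0.0252
finger_force: 41.4
```

Call:
send_rows:
  motion:
    - [0, 0, 0, -0.5, 0, 0, 20]
    - [0, 0, 0, 0, -0.4, 0, 20]
    - [0, 0, 0, -0.5, 0, 0, 20]
    - [0, 0, 0, 0, 0.8, 0, 20]
    - [0, 0, 0, 0, 0, 0, 20]

```text
time: 24.35
position: [0.6146, -0.1202, 0.2721]
orientation: [-0.0, 0.97, 0.242, 0.001]
force: [-0.0, 3.9, 9.1]
width: 0.0251
finger_force: 41.3
```

Call:
send_rows:
  motion:
    - [0, 0, 0, 0, 0.5, 0, 20]
    - [0, 0, 0, 0.5, 0, 0, 20]
    - [0, 0, 0, 0.5, 0, 0, 20]
    - [0, 0, 0, 0.5, 0, 0, 20]
    - [0, 0, 0, 0, 0, 0, 20]

```text
time: 24.85
position: [0.6156, -0.1199, 0.272]
orientation: [-0.0, 0.97, 0.242, 0.0]
force: [-3.1, 3.3, 10.2]
width: 0.0249
finger_force: 41.4
```

```bash
python3 -c "
from h import *
im=arm.capture('scene')[:,:,::-1]; cv2.imwrite('pics/scene5.png',im)
im=cv2.convertScaleAbs(im,alpha=1.7)
crop(im,285,280,78,58,10,'pics/s5.png')"
```

```text
(no output)
```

View pics/s5.png

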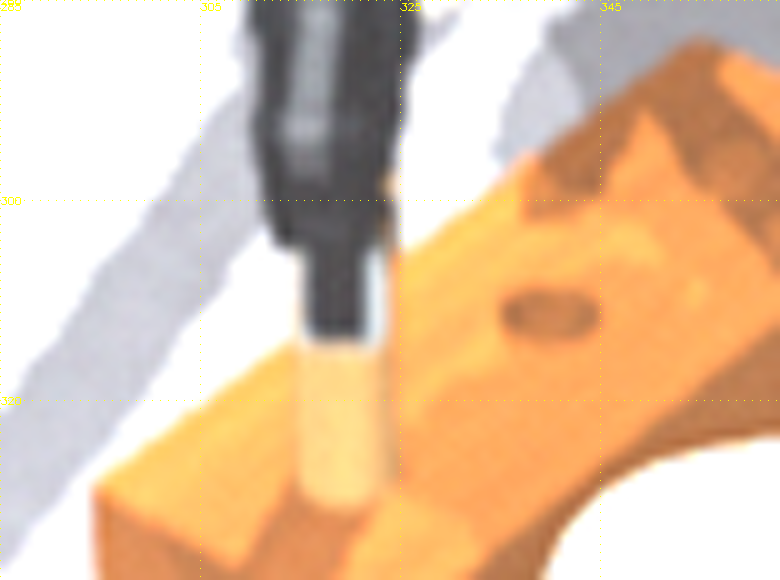

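Call:
send_rows:
  motion:
    - [0, 0, 0, 0, 0, -3, 20]
    - [0, 0, 0, -1, -0.5, -1, 20]
    - [0, 0, 0, 0, 0, 0, 20]
    - [0, 0, 0, 0, 0, 0, 20]
    - [0, 0, 0, 0, 0, 0, 20]

```text
time: 25.4
position: [0.6146, -0.1208, 0.2744]
orientation: [-0.0, 0.97, 0.242, -0.0]
force: [0.2, 0.5, -0.6]
width: 0.0249
finger_force: 40.4
```

```bash
python3 -c "
from h import *
to([.6148,-.1197,.2755],28)"
```

```text
t 25.4 pos [ 0.6146 -0.1208  0.2744] yaw 28.02 q [-0.32  0.64  1.4  -0.    1.1   0.77] F [ 0.2  0.5 -0.6] w 0.0249 ff 40.41525363922119
turn(tool,deg) [-0.01  0.02  0.02] shift after turn [ 0.7 -0.9 -1.1]
shift mm [ 0.7 -0.9 -1.1]
```

Call:
send_rows:
  motion:
    - [0, 0, 0, 0.7, -0.9, 0, 20]
    - [0, 0, 0, 0, 0, 2, 20]
    - [0, 0, 0, 0, 0, 1.3, 20]
    - [0, 0, 0, 0, 0, 0, 20]
    - [0, 0, 0, 0, 0, 0, 20]

```text
time: 25.9
position: [0.6149, -0.1195, 0.2723]
orientation: [0.0, 0.97, 0.242, 0.001]
force: [-1.5, 1.3, 6.0]
width: 0.0252
finger_force: 41.3
```

Call:
send_rows:
  motion:
    - [0, 0, 0, 0, -0.6, 0, 20]
    - [0, 0, 0, 0, -0.6, 0, 20]
    - [0, 0, 0, 0, -0.6, 0, 20]
    - [0, 0, 0, 0, -0.6, 0, 20]
    - [0, 0, 0, 0, 0, 0, 20]

```text
time: 26.4
position: [0.6139, -0.1177, 0.2714]
orientation: [0.0, 0.97, 0.242, 0.0]
force: [2.4, -2.1, 1.0]
width: 0.0249
finger_force: 40.8
```

Call:
send_rows:
  motion:
    - [0, 0, 0, 0, 0, 1, 20]
    - [0, 0, 0, 0, 0, 1, 20]
    - [0, 0, 0, 0, 0, 1, 20]
    - [0, 0, 0, 0, 0, 1, 20]
    - [0, 0, 0, 0, 0, 0, 20]

```text
time: 26.9
position: [0.6139, -0.1177, 0.2674]
orientation: [0.0, 0.97, 0.242, 0.0]
force: [4.0, -2.7, 1.5]
width: 0.0252
finger_force: 40.9
```

Call:
send_rows:
  motion:
    - [0, 0, 0, 0.3, 0.6, 4, 20]
    - [0, 0, 0, 0, 0, 4, 20]
    - [0, 0, 0, 0, 0, 4, 20]
    - [0, 0, 0, 0, 0, 4, 20]
    - [0, 0, 0, 0, 0, 4, 20]

```text
time: 27.4
position: [0.6143, -0.1179, 0.2471]
orientation: [0.0, 0.97, 0.242, 0.0]
force: [4.6, -3.1, 2.7]
width: 0.0247
finger_force: 40.9
```

Call:
send_rows:
  motion:
    - [0, 0, 0, 0, 0, 2, 20]
    - [0, 0, 0, 0, 0, 1, 20]
    - [0, 0, 0, 0, 0, 1, 20]
    - [0, 0, 0, 0, 0, 1, 20]
    - [0, 0, 0, 0, 0, 0, 20]

```text
time: 27.9
position: [0.6144, -0.1178, 0.2447]
orientation: [0.001, 0.97, 0.242, 0.001]
force: [-0.3, -0.7, 16.6]
width: 0.0247
finger_force: 42.4
```

Call:
send_rows:
  motion:
    - [0, 0, 0, 0, 0, -2, 20]
    - [0, 0, 0, 0, 0, 0, 60]
    - [0, 0, 0, 0, 0, 0, 60]
    - [0, 0, 0, 0, 0, 0, 60]
    - [0, 0, -7.5, 0, 0, 0, 60]

```text
time: 28.4
position: [0.6138, -0.1176, 0.2435]
orientation: [-0.001, 0.952, 0.306, -0.001]
force: [-0.4, -0.1, 0.5]
width: 0.0601
finger_force: 0.0
```

Call:
send_rows:
  motion:
    - [0, 0, -7.5, 0, 0, 0, 60]
    - [0, 0, -7.5, 0, 0, 0, 60]
    - [0, 0, -7.5, 0, 0, 0, 60]
    - [0, 0, -7.5, 0, 0, 0, 60]
    - [0, 0, -7.5, 0, 0, 0, 60]

```text
time: 28.9
position: [0.6139, -0.1176, 0.2436]
orientation: [-0.001, 0.802, 0.597, -0.001]
force: [-0.5, -0.5, -0.4]
width: 0.0601
finger_force: 0.0
```

Call:
send_rows:
  motion:
    - [0, 0, -7.5, 0, 0, 0, 60]
    - [0, 0, -7.5, 0, 0, 0, 60]
    - [0, 0, -7.5, 0, 0, 0, 60]
    - [0, 0, -7.5, 0, 0, 0, 60]
    - [0, 0, -7.5, 0, 0, 0, 60]

```text
time: 29.4
position: [0.6139, -0.1176, 0.2436]
orientation: [-0.001, 0.568, 0.823, -0.0]
force: [0.3, 0.5, 0.0]
width: 0.0597
finger_force: 0.0
```

Call:
send_rows:
  motion:
    - [0, 0, -7.5, 0, 0, 0, 60]
    - [0, 0, 0, 0, 0, 0, 60]
    - [0, 0, 0, 0, 0, 0, 20]
    - [0, 0, 0, 0, 0, 0, 20]
    - [0, 0, 0, 0, 0, 0, 20]
  newtons: 20

```text
time: 29.9
position: [0.6142, -0.1178, 0.2443]
orientation: [-0.0, 0.515, 0.857, -0.0]
force: [-0.1, 0.5, 0.2]
width: 0.0252
finger_force: 21.0
```

Call:
send_rows:
  motion:
    - [0, 0, 0, 0, 0, 0, 20]
    - [0, 0, 0, 0, 0, 0, 20]
    - [0, 0, 0, 0, 0, 0, 20]
    - [0, 0, 0, 0, 0, 0, 20]
    - [0, 0, 0, 0, 0, 0, 20]

```text
time: 30.4
position: [0.6142, -0.1179, 0.2444]
orientation: [0.0, 0.515, 0.857, -0.0]
force: [0.0, -0.0, 0.3]
width: 0.0254
finger_force: 21.0
```

```bash
python3 -c "
from h import *
to([.6144,-.1178,.2467],118)"
```

```text
t 30.4 pos [ 0.6142 -0.1179  0.2444] yaw 118.03 q [-0.31  0.68  1.43 -0.    1.04 -0.8 ] F [ 0.  -0.   0.3] w 0.0254 ff 20.956929624080658
turn(tool,deg) [-0.    0.    0.03] shift after turn [-0.   0.2 -2.3]
shift mm [-0.   0.2 -2.3]
```

Call:
send_rows:
  motion:
    - [0, 0, 0, 0, 0, 0, 60]
    - [0, 0, 0, 0, 0, 0, 60]
    - [0, 0, 0, 0, 0, -25, 60]
    - [0, 0, 0, 0, 0, -30, 60]
    - [0, 0, 0, 0, 0, 0, 60]

```text
time: 30.9
position: [0.6153, -0.1182, 0.3038]
orientation: [0.004, 0.515, 0.857, 0.001]
force: [0.2, -0.4, -0.6]
width: 0.06
finger_force: 0.0
```

```bash
python3 -c "
from h import *
to([.5620,-.3322,.226],118)"
```

```text
t 30.9 pos [ 0.6153 -0.1182  0.3038] yaw 118.03 q [-0.31  0.61  1.37 -0.    1.15 -0.8 ] F [ 0.2 -0.4 -0.6] w 0.06 ff 0.0
turn(tool,deg) [0.32 0.34 0.03] shift after turn [-164.  -147.5   77.8]
shift mm [-163.4 -148.1   78. ]
```

Call:
send_rows:
  motion:
    - [0, 0, 0, -32.6, -29.5, 0, 60]
    - [0, 0, 0, -32.6, -29.5, 0, 60]
    - [0, 0, 0, -32.6, -29.5, 0, 60]
    - [0, 0, 0, -32.6, -29.5, 0, 60]
    - [0, 0, 0, -32.6, -29.5, 0, 60]

```text
time: 31.4
position: [0.5599, -0.3326, 0.2989]
orientation: [-0.0, 0.515, 0.857, 0.0]
force: [0.9, 0.1, -0.3]
width: 0.0602
finger_force: 0.0
```

Call:
send_rows:
  motion:
    - [0, 0, 0, 0, 0, 0, 60]
    - [0, 0, 0, 0, 0, 0, 60]
    - [0, 0, 0, 0, 0, 0, 60]
    - [0, 0, 0, 0, 0, 0, 60]
    - [0, 0, 0, 0, 0, 0, 60]

```text
time: 31.9
position: [0.5611, -0.3298, 0.2995]
orientation: [0.0, 0.514, 0.858, 0.0]
force: [0.1, -0.2, -0.5]
width: 0.0597
finger_force: 0.0
```

```bash
python3 -c "
from h import *
to([.5620,-.3325,.226],118)"
```

```text
t 31.9 pos [ 0.5611 -0.3298  0.2995] yaw 118.13 q [-0.65  0.66  1.29  0.    1.19 -1.14] F [ 0.1 -0.2 -0.5] w 0.0597 ff 0.0
turn(tool,deg) [ 0.   -0.    0.13] shift after turn [-2.8 -0.5 73.5]
shift mm [-2.8 -0.5 73.5]
```

Call:
send_rows:
  motion:
    - [0, 0, 0, -3, 0, 25, 60]
    - [0, 0, 0, 0, 0, 25, 60]
    - [0, 0, 0, 0, 0, 23, 60]
    - [0, 0, 0, 0, 0, 0, 20]
    - [0, 0, 0, 0, 0, 0, 20]

```text
time: 32.4
position: [0.5624, -0.3333, 0.2267]
orientation: [-0.0, 0.514, 0.858, -0.0]
force: [-0.2, -0.3, 0.6]
width: 0.032
finger_force: 0.0
```

Call:
send_rows:
  motion:
    - [0, 0, 0, 0, 0, 0, 20]
    - [0, 0, 0, 0, 0, 0, 20]
    - [0, 0, 0, 0, 0, 0, 20]
    - [0, 0, 0, 0, 0, 0, 20]
    - [0, 0, 0, 0, 0, 0, 20]

```text
time: 32.9
position: [0.5623, -0.3339, 0.2275]
orientation: [0.001, 0.515, 0.857, -0.0]
force: [0.0, 1.1, 5.2]
width: 0.0254
finger_force: 22.3
```

Call:
send_rows:
  motion:
    - [0, 0, 0, 0, 0, 0, 60]
    - [0, 0, 0, 0, 0, 0, 60]
    - [0, 0, 0, 0, 0, 0, 60]
    - [0, 0, 7.5, 0, 0, 0, 60]
    - [0, 0, 7.5, 0, 0, 0, 60]

```text
time: 33.4
position: [0.562, -0.3337, 0.2261]
orientation: [-0.0, 0.624, 0.781, -0.0]
force: [0.3, -0.2, -0.5]
width: 0.0598
finger_force: 0.0
```

Call:
send_rows:
  motion:
    - [0, 0, 7.5, 0, 0, 0, 60]
    - [0, 0, 7.5, 0, 0, 0, 60]
    - [0, 0, 7.5, 0, 0, 0, 60]
    - [0, 0, 7.5, 0, 0, 0, 60]
    - [0, 0, 7.5, 0, 0, 0, 60]

```text
time: 33.9
position: [0.562, -0.3337, 0.2261]
orientation: [-0.0, 0.842, 0.539, -0.0]
force: [-0.2, 0.2, -0.0]
width: 0.0601
finger_force: 0.0
```

Call:
send_rows:
  motion:
    - [0, 0, 7.5, 0, 0, 0, 60]
    - [0, 0, 7.5, 0, 0, 0, 60]
    - [0, 0, 7.5, 0, 0, 0, 60]
    - [0, 0, 7.5, 0, 0, 0, 60]
    - [0, 0, 7.5, 0, 0, 0, 60]

```text
time: 34.4
position: [0.562, -0.3337, 0.2261]
orientation: [-0.0, 0.971, 0.24, -0.0]
force: [0.3, 0.7, 0.1]
width: 0.0599
finger_force: 0.0
```

Call:
send_rows:
  motion:
    - [0, 0, 0, 0, 0, 0, 60]
    - [0, 0, 0, 0, 0, 0, 20]
    - [0, 0, 0, 0, 0, 0, 20]
    - [0, 0, 0, 0, 0, 0, 20]
    - [0, 0, 0, 0, 0, 0, 20]
  newtons: 40

```text
time: 34.9
position: [0.5621, -0.3337, 0.2265]
orientation: [0.0, 0.97, 0.243, 0.0]
force: [0.6, -0.2, 0.4]
width: 0.0249
finger_force: 39.2
```

Call:
send_rows:
  motion:
    - [0, 0, 0, 0, 0, 0, 20]
    - [0, 0, 0, 0, 0, 0, 20]
    - [0, 0, 0, 0, 0, 0, 20]
    - [0, 0, 0, 0, 0, 0, 20]
    - [0, 0, 0, 0, 0, 0, 20]

```text
time: 35.4
position: [0.5621, -0.3337, 0.2264]
orientation: [0.0, 0.97, 0.242, 0.0]
force: [0.9, -0.2, 0.8]
width: 0.0252
finger_force: 39.2
```

```bash
python3 -c "
from h import *
to([.6225,-.0383,.29],28)"
```

```text
t 35.4 pos [ 0.5621 -0.3337  0.2264] yaw 28.04 q [-0.65  0.74  1.35 -0.    1.05  0.43] F [ 0.9 -0.2  0.8] w 0.0252 ff 39.241626262664795
turn(tool,deg) [0.01 0.   0.04] shift after turn [ 192.  -232.5  -63.6]
shift mm [ 192.2 -232.3  -63.6]
```

Call:
send_rows:
  motion:
    - [0, 0, 0, 0, 0, -40, 20]
    - [0, 0, 0, 0, 0, -42, 20]
    - [0, 0, 0, 0, 0, -42, 20]
    - [0, 0, 0, 27.4, -33.2, 0, 20]
    - [0, 0, 0, 27.4, -33.2, 0, 20]

```text
time: 35.9
position: [0.579, -0.2494, 0.3519]
orientation: [0.001, 0.971, 0.241, 0.001]
force: [0.7, 1.0, -1.6]
width: 0.0251
finger_force: 39.5
```

Call:
send_rows:
  motion:
    - [0, 0, 0, 27.4, -33.2, 0, 20]
    - [0, 0, 0, 27.4, -33.2, 0, 20]
    - [0, 0, 0, 27.4, -33.2, 0, 20]
    - [0, 0, 0, 27.4, -33.2, 0, 20]
    - [0, 0, 0, 27.4, -33.2, 0, 20]

```text
time: 36.4
position: [0.6221, -0.0366, 0.3502]
orientation: [-0.0, 0.97, 0.242, -0.0]
force: [0.6, 0.6, -0.5]
width: 0.025
finger_force: 39.5
```

Call:
send_rows:
  motion:
    - [0, 0, 0, 0, 0, 25, 20]
    - [0, 0, 0, 0, 0, 25, 20]
    - [0, 0, 0, 0, 0, 18, 20]
    - [0, 0, 0, 0, 0, 0, 20]
    - [0, 0, 0, 0, 0, 0, 20]

```text
time: 36.9
position: [0.6222, -0.0385, 0.2826]
orientation: [-0.0, 0.97, 0.242, -0.0]
force: [-0.5, 0.3, -0.6]
width: 0.0249
finger_force: 39.6
```

```bash
python3 -c "
from h import *
to([.6225,-.0383,.2725],28)"
```

```text
t 36.9 pos [ 0.6222 -0.0385  0.2826] yaw 28.03 q [-0.18  0.63  1.4  -0.    1.11  0.9 ] F [-0.5  0.3 -0.6] w 0.0249 ff 39.5891797542572
turn(tool,deg) [-0.01  0.02  0.03] shift after turn [ 0.3 -0.  10.1]
shift mm [ 0.3 -0.  10.1]
```

Lined up within 0.3 mm; lower gently.

Call:
send_rows:
  motion:
    - [0, 0, 0, 0.3, 0, 4, 20]
    - [0, 0, 0, 0, 0, 4, 20]
    - [0, 0, 0, 0, 0, 2, 20]
    - [0, 0, 0, 0, 0, 1, 20]
    - [0, 0, 0, 0, 0, 1, 20]

```text
time: 37.4
position: [0.6225, -0.0383, 0.2712]
orientation: [0.0, 0.97, 0.242, 0.0]
force: [-2.0, -0.1, 8.6]
width: 0.0248
finger_force: 40.4
```

Call:
send_rows:
  motion:
    - [0, 0, 0, 0, 0, 0.5, 20]
    - [0, 0, 0, 0, 0, 0, 20]
    - [0, 0, 0, 0, 0, 0, 20]
    - [0, 0, 0, 0, 0, 0, 20]
    - [0, 0, 0, 0, 0, 0, 20]

```text
time: 37.9
position: [0.6224, -0.0383, 0.2712]
orientation: [0.0, 0.97, 0.242, 0.001]
force: [-2.7, -0.2, 6.0]
width: 0.0249
finger_force: 40.4
```

Call:
send_rows:
  motion:
    - [0, 0, 0, -0.5, 0, 0, 20]
    - [0, 0, 0, 0, -0.5, 0, 20]
    - [0, 0, 0, 0.5, 0, 0, 20]
    - [0, 0, 0, 0.5, 0, 0, 20]
    - [0, 0, 0, 0, 0, 0, 20]

```text
time: 38.4
position: [0.6226, -0.038, 0.2712]
orientation: [0.001, 0.97, 0.242, 0.0]
force: [-2.9, -2.1, 7.9]
width: 0.0249
finger_force: 40.2
```

Call:
send_rows:
  motion:
    - [0, 0, 0, 0, 0.5, 0, 20]
    - [0, 0, 0, 0, 0.5, 0, 20]
    - [0, 0, 0, -0.5, 0, 0, 20]
    - [0, 0, 0, -0.5, 0, 0, 20]
    - [0, 0, 0, 0, 0, 0, 20]

```text
time: 38.9
position: [0.6222, -0.0387, 0.2712]
orientation: [-0.0, 0.97, 0.242, 0.001]
force: [-2.2, 1.7, 6.0]
width: 0.025
finger_force: 40.3
```

Call:
send_rows:
  motion:
    - [0, 0, 0, -0.7, 0, 0, 20]
    - [0, 0, 0, 0, -0.6, 0, 20]
    - [0, 0, 0, 0, -0.6, 0, 20]
    - [0, 0, 0, 0, -0.6, 0, 20]
    - [0, 0, 0, 0, 0, 0, 20]

```text
time: 39.4
position: [0.6213, -0.0381, 0.2713]
orientation: [0.001, 0.97, 0.242, 0.002]
force: [0.7, -0.6, 4.9]
width: 0.0249
finger_force: 40.0
```

Call:
send_rows:
  motion:
    - [0, 0, 0, 0.6, 0, 0, 20]
    - [0, 0, 0, 0.6, 0, 0, 20]
    - [0, 0, 0, 0.6, 0, 0, 20]
    - [0, 0, 0, 0.6, 0, 0, 20]
    - [0, 0, 0, 0, 0, 0, 20]

```text
time: 39.9
position: [0.6228, -0.0374, 0.2713]
orientation: [0.001, 0.97, 0.242, 0.0]
force: [-2.7, -4.1, 8.7]
width: 0.0252
finger_force: 40.4
```

Call:
send_rows:
  motion:
    - [0, 0, 0, 0, 0.6, 0, 20]
    - [0, 0, 0, 0, 0.6, 0, 20]
    - [0, 0, 0, 0, 0.6, 0, 20]
    - [0, 0, 0, 0, 0.6, 0, 20]
    - [0, 0, 0, 0, 0, 0, 20]

```text
time: 40.4
position: [0.6234, -0.0385, 0.2711]
orientation: [-0.0, 0.97, 0.242, -0.001]
force: [-6.2, 0.5, 10.7]
width: 0.0252
finger_force: 40.7
```

Call:
send_rows:
  motion:
    - [0, 0, 0, 0, 0.6, 0, 20]
    - [0, 0, 0, -0.6, 0, 0, 20]
    - [0, 0, 0, -0.6, 0, 0, 20]
    - [0, 0, 0, -0.6, 0, 0, 20]
    - [0, 0, 0, 0, 0, 0, 20]

```text
time: 40.9
position: [0.6225, -0.0393, 0.2711]
orientation: [-0.001, 0.97, 0.242, 0.0]
force: [-3.1, 3.6, 8.6]
width: 0.0251
finger_force: 40.7
```

Call:
send_rows:
  motion:
    - [0, 0, 0, -0.6, 0, 0, 20]
    - [0, 0, 0, -0.6, 0, 0, 20]
    - [0, 0, 0, -0.6, 0, 0, 20]
    - [0, 0, 0, -0.6, 0, 0, 20]
    - [0, 0, 0, 0, 0, 0, 20]

```text
time: 41.4
position: [0.6207, -0.041, 0.27]
orientation: [-0.0, 0.97, 0.242, 0.0]
force: [1.5, 3.0, 1.8]
width: 0.0252
finger_force: 39.6
```

Call:
send_rows:
  motion:
    - [0, 0, 0, 0, -0.7, 0, 20]
    - [0, 0, 0, 0, -0.7, 0, 20]
    - [0, 0, 0, 0, -0.7, 0, 20]
    - [0, 0, 0, 0, -0.7, 0, 20]
    - [0, 0, 0, 0, -0.7, 0, 20]

```text
time: 41.9
position: [0.6196, -0.0392, 0.27]
orientation: [0.002, 0.97, 0.242, 0.001]
force: [6.4, -5.9, -2.0]
width: 0.0249
finger_force: 39.8
```

Call:
send_rows:
  motion:
    - [0, 0, 0, 0, 1, 0, 20]
    - [0, 0, 0, 0.3, 1, 0, 20]
    - [0, 0, 0, 0.3, 1, 0.5, 20]
    - [0, 0, 0, 0, 0, 1, 20]
    - [0, 0, 0, 0, 0, 1, 20]

```text
time: 42.4
position: [0.6208, -0.0403, 0.2673]
orientation: [-0.0, 0.97, 0.242, -0.0]
force: [2.5, 0.2, 1.7]
width: 0.025
finger_force: 39.9
```

Call:
send_rows:
  motion:
    - [0, 0, 0, 0.3, 0.2, 4, 20]
    - [0, 0, 0, 0, 0, 4, 20]
    - [0, 0, 0, 0, 0, 4, 20]
    - [0, 0, 0, 0, 0, 4, 20]
    - [0, 0, 0, 0, 0, 4, 20]

```text
time: 42.9
position: [0.6211, -0.0405, 0.2469]
orientation: [-0.0, 0.97, 0.242, -0.0]
force: [1.7, 1.5, 2.0]
width: 0.0247
finger_force: 39.9
```

Call:
send_rows:
  motion:
    - [0, 0, 0, 0, 0, 2, 20]
    - [0, 0, 0, 0, 0, 2, 20]
    - [0, 0, 0, 0, 0, 1, 20]
    - [0, 0, 0, 0, 0, 1, 20]
    - [0, 0, 0, 0, 0, 1, 20]

```text
time: 43.4
position: [0.6213, -0.0404, 0.2433]
orientation: [0.0, 0.97, 0.242, 0.001]
force: [-5.2, 2.2, 24.1]
width: 0.0249
finger_force: 42.3
```

Call:
send_rows:
  motion:
    - [0, 0, 0, 0, 0, -4, 20]
    - [0, 0, 0, 0, 0, 0, 60]
    - [0, 0, 0, 0, 0, 0, 60]
    - [0, 0, 0, 0, 0, 0, 60]
    - [0, 0, -7.5, 0, 0, 0, 60]

```text
time: 43.9
position: [0.621, -0.0406, 0.2438]
orientation: [-0.0, 0.952, 0.306, -0.001]
force: [0.4, -0.7, -0.3]
width: 0.06
finger_force: 0.0
```

Call:
send_rows:
  motion:
    - [0, 0, -7.5, 0, 0, 0, 60]
    - [0, 0, -7.5, 0, 0, 0, 60]
    - [0, 0, -7.5, 0, 0, 0, 60]
    - [0, 0, -7.5, 0, 0, 0, 60]
    - [0, 0, -7.5, 0, 0, 0, 60]

```text
time: 44.4
position: [0.621, -0.0406, 0.2438]
orientation: [-0.0, 0.802, 0.597, -0.001]
force: [-0.2, 0.4, -1.0]
width: 0.0602
finger_force: 0.0
```

Call:
send_rows:
  motion:
    - [0, 0, -7.5, 0, 0, 0, 60]
    - [0, 0, -7.5, 0, 0, 0, 60]
    - [0, 0, -7.5, 0, 0, 0, 60]
    - [0, 0, -7.5, 0, 0, 0, 60]
    - [0, 0, -7.5, 0, 0, 0, 60]

```text
time: 44.9
position: [0.621, -0.0406, 0.2438]
orientation: [-0.001, 0.568, 0.823, -0.0]
force: [0.2, -1.6, 0.8]
width: 0.0603
finger_force: 0.0
```

Call:
send_rows:
  motion:
    - [0, 0, -7.5, 0, 0, 0, 60]
    - [0, 0, 0, 0, 0, 0, 60]
    - [0, 0, 0, 0, 0, 0, 20]
    - [0, 0, 0, 0, 0, 0, 20]
    - [0, 0, 0, 0, 0, 0, 20]
  newtons: 20

```text
time: 45.4
position: [0.6214, -0.0404, 0.2444]
orientation: [0.0, 0.516, 0.857, 0.0]
force: [1.9, 0.6, -1.2]
width: 0.0254
finger_force: 19.7
```

Call:
send_rows:
  motion:
    - [0, 0, 0, 0, 0, 0, 20]
    - [0, 0, 0, 0, 0, 0, 20]
    - [0, 0, 0, 0, 0, 0, 20]
    - [0, 0, 0, 0, 0, 0, 20]
    - [0, 0, 0, 0, 0, 0, 20]

```text
time: 45.9
position: [0.6214, -0.0404, 0.2444]
orientation: [0.0, 0.515, 0.857, 0.0]
force: [3.2, 1.5, -1.9]
width: 0.0252
finger_force: 20.1
```

Call:
send_rows:
  motion:
    - [0, 0, 0, 0, 0, 0, 50]
    - [0, 0, 0, 0, 0, 0, 50]
    - [0, 0, 0, 0, 0, -30, 50]
    - [0, 0, 0, 0, 0, -30, 50]
    - [0, 0, 0, 0, 0, 0, 50]

```text
time: 46.4
position: [0.622, -0.0409, 0.3089]
orientation: [0.004, 0.515, 0.857, 0.001]
force: [0.7, -0.1, 0.7]
width: 0.0502
finger_force: 0.0
```

```bash
python3 -c "
from h import *
to([.4590,-.3352,.226],118)"
```

```text
t 46.4 pos [ 0.622  -0.0409  0.3089] yaw 118.03 q [-0.19  0.6   1.37 -0.    1.16 -0.68] F [ 0.7 -0.1  0.7] w 0.0502 ff 0.0
turn(tool,deg) [0.31 0.29 0.03] shift after turn [-183.3 -282.1   82.9]
shift mm [-182.8 -282.6   82.3]
```

Call:
send_rows:
  motion:
    - [0, 0, 0, -22.9, -35.3, 0, 50]
    - [0, 0, 0, -22.9, -35.3, 0, 50]
    - [0, 0, 0, -22.9, -35.3, 0, 50]
    - [0, 0, 0, -22.9, -35.3, 0, 50]
    - [0, 0, 0, -22.9, -35.3, 0, 50]

```text
time: 46.9
position: [0.5178, -0.2258, 0.304]
orientation: [-0.001, 0.515, 0.857, -0.0]
force: [0.7, 0.2, 0.1]
width: 0.0498
finger_force: 0.0
```

Call:
send_rows:
  motion:
    - [0, 0, 0, -22.9, -35.3, 0, 50]
    - [0, 0, 0, -22.9, -35.3, 0, 50]
    - [0, 0, 0, -22.9, -35.3, 0, 50]
    - [0, 0, 0, 0, 0, 0, 50]
    - [0, 0, 0, 0, 0, 0, 50]

```text
time: 47.4
position: [0.4572, -0.3356, 0.3039]
orientation: [-0.001, 0.516, 0.857, 0.0]
force: [-0.3, 0.7, -0.4]
width: 0.0502
finger_force: 0.0
```

```bash
python3 -c "
from h import *
to([.4590,-.3362,.226],118)"
```

```text
t 47.4 pos [ 0.4572 -0.3356  0.3039] yaw 117.88 q [-0.77  0.51  1.55 -0.    1.08 -1.25] F [-0.3  0.7 -0.4] w 0.0502 ff 0.0
turn(tool,deg) [-0.02 -0.07 -0.12] shift after turn [-1.4  1.3 77.9]
shift mm [-1.5  1.3 77.9]
```

Call:
send_rows:
  motion:
    - [0, 0, 0, -1.5, 1.3, 26, 50]
    - [0, 0, 0, 0, 0, 26, 50]
    - [0, 0, 0, 0, 0, 26, 50]
    - [0, 0, 0, 0, 0, 0, 20]
    - [0, 0, 0, 0, 0, 0, 20]

```text
time: 47.9
position: [0.4604, -0.3347, 0.2265]
orientation: [-0.0, 0.514, 0.858, 0.0]
force: [-0.7, -0.3, -1.6]
width: 0.0254
finger_force: 21.5
```

Call:
send_rows:
  motion:
    - [0, 0, 0, 0, 0, 0, 20]
    - [0, 0, 0, 0, 0, 0, 20]
    - [0, 0, 0, 0, 0, 0, 20]
    - [0, 0, 0, 0, 0, 0, 20]
    - [0, 0, 0, 0, 0, 0, 20]

```text
time: 48.4
position: [0.4599, -0.3357, 0.2267]
orientation: [0.0, 0.515, 0.857, -0.0]
force: [-0.1, -0.9, -1.5]
width: 0.0257
finger_force: 21.5
```

Call:
send_rows:
  motion:
    - [0, 0, 0, 0, 0, 0, 50]
    - [0, 0, 0, 0, 0, 0, 50]
    - [0, 0, 0, 0, 0, 0, 50]
    - [0, 0, 7.5, 0, 0, 0, 50]
    - [0, 0, 7.5, 0, 0, 0, 50]

```text
time: 48.9
position: [0.4599, -0.3357, 0.2264]
orientation: [0.0, 0.624, 0.781, -0.0]
force: [-0.3, -0.3, -0.0]
width: 0.0497
finger_force: 0.0
```

Call:
send_rows:
  motion:
    - [0, 0, 7.5, 0, 0, 0, 50]
    - [0, 0, 7.5, 0, 0, 0, 50]
    - [0, 0, 7.5, 0, 0, 0, 50]
    - [0, 0, 7.5, 0, 0, 0, 50]
    - [0, 0, 7.5, 0, 0, 0, 50]

```text
time: 49.4
position: [0.4599, -0.3357, 0.2264]
orientation: [0.0, 0.842, 0.539, -0.0]
force: [-0.9, -0.2, -0.3]
width: 0.0503
finger_force: 0.0
```

Call:
send_rows:
  motion:
    - [0, 0, 7.5, 0, 0, 0, 50]
    - [0, 0, 7.5, 0, 0, 0, 50]
    - [0, 0, 7.5, 0, 0, 0, 50]
    - [0, 0, 7.5, 0, 0, 0, 50]
    - [0, 0, 7.5, 0, 0, 0, 50]

```text
time: 49.9
position: [0.4599, -0.3357, 0.2264]
orientation: [0.0, 0.971, 0.24, -0.0]
force: [0.1, 0.1, -0.0]
width: 0.0499
finger_force: 0.0
```

Call:
send_rows:
  motion:
    - [0, 0, 0, 0, 0, 0, 50]
    - [0, 0, 0, 0, 0, 0, 20]
    - [0, 0, 0, 0, 0, 0, 20]
    - [0, 0, 0, 0, 0, 0, 20]
    - [0, 0, 0, 0, 0, 0, 20]
  newtons: 40

```text
time: 50.4
position: [0.4599, -0.3357, 0.2265]
orientation: [0.0, 0.97, 0.243, 0.0]
force: [1.3, -0.2, 1.5]
width: 0.0251
finger_force: 39.2
```

Call:
send_rows:
  motion:
    - [0, 0, 0, 0, 0, 0, 20]
    - [0, 0, 0, 0, 0, 0, 20]
    - [0, 0, 0, 0, 0, 0, 20]
    - [0, 0, 0, 0, 0, 0, 20]
    - [0, 0, 0, 0, 0, 0, 20]

```text
time: 50.9
position: [0.4599, -0.3357, 0.2265]
orientation: [0.0, 0.97, 0.242, 0.0]
force: [0.6, -0.3, 2.2]
width: 0.0252
finger_force: 39.2
```

```bash
python3 -c "
from h import *
to([.6299,.0390,.36],28)"
```

```text
t 50.9 pos [ 0.4599 -0.3357  0.2265] yaw 28.03 q [-0.77  0.62  1.61 -0.    0.91  0.32] F [ 0.6 -0.3  2.2] w 0.0252 ff 39.19755935668945
turn(tool,deg) [ 0.01 -0.    0.03] shift after turn [ 326.  -251.  -133.5]
shift mm [ 326.2 -250.8 -133.6]
```

Call:
send_rows:
  motion:
    - [0, 0, 0, 0, 0, -43, 20]
    - [0, 0, 0, 0, 0, -45, 20]
    - [0, 0, 0, 0, 0, -45, 20]
    - [0, 0, 0, 32.6, -25.1, 0, 20]
    - [0, 0, 0, 32.6, -25.1, 0, 20]

```text
time: 51.4
position: [0.4939, -0.2607, 0.3609]
orientation: [0.001, 0.971, 0.241, 0.001]
force: [0.9, 0.1, -1.6]
width: 0.0253
finger_force: 39.6
```

Call:
send_rows:
  motion:
    - [0, 0, 0, 32.6, -25.1, 0, 20]
    - [0, 0, 0, 32.6, -25.1, 0, 20]
    - [0, 0, 0, 32.6, -25.1, 0, 20]
    - [0, 0, 0, 32.6, -25.1, 0, 20]
    - [0, 0, 0, 32.6, -25.1, 0, 20]

```text
time: 51.9
position: [0.5791, -0.0717, 0.359]
orientation: [-0.0, 0.97, 0.242, -0.0]
force: [0.4, -0.8, 0.2]
width: 0.0253
finger_force: 39.6
```

Call:
send_rows:
  motion:
    - [0, 0, 0, 32.6, -25.1, 0, 20]
    - [0, 0, 0, 32.6, -25.1, 0, 20]
    - [0, 0, 0, 32.6, -25.1, 0, 20]
    - [0, 0, 0, 0, 0, 35, 20]
    - [0, 0, 0, 0, 0, 40, 20]

```text
time: 52.4
position: [0.6303, 0.0408, 0.2845]
orientation: [0.001, 0.97, 0.244, 0.002]
force: [0.2, -1.0, -2.2]
width: 0.0249
finger_force: 39.6
```

Call:
send_rows:
  motion:
    - [0, 0, 0, 0, 0, 3, 20]
    - [0, 0, 0, 0, 0, 0, 20]
    - [0, 0, 0, 0, 0, 0, 20]
    - [0, 0, 0, 0, 0, 0, 20]
    - [0, 0, 0, 0, 0, 0, 20]

```text
time: 52.9
position: [0.63, 0.0388, 0.2832]
orientation: [0.0, 0.97, 0.242, 0.001]
force: [-0.6, 0.7, -1.3]
width: 0.0252
finger_force: 39.6
```

```bash
python3 -c "
from h import *
to([.6299,.0390,.2725],28)"
```

```text
t 52.9 pos [0.63   0.0388 0.2832] yaw 28.01 q [-0.06  0.64  1.37 -0.    1.12  1.02] F [-0.6  0.7 -1.3] w 0.0252 ff 39.573567509651184
turn(tool,deg) [ 0.09 -0.14  0.01] shift after turn [ 0.  -0.2 10.7]
shift mm [-0.  -0.2 10.7]
```

Call:
send_rows:
  motion:
    - [0, 0, 0, 0, 0, 5, 20]
    - [0, 0, 0, 0, 0, 4, 20]
    - [0, 0, 0, 0, 0, 2, 20]
    - [0, 0, 0, 0, 0, 1, 20]
    - [0, 0, 0, 0, 0, 1, 20]

```text
time: 53.4
position: [0.63, 0.0393, 0.2706]
orientation: [0.0, 0.97, 0.242, 0.001]
force: [-3.3, 1.2, 15.3]
width: 0.025
finger_force: 41.2
```

Call:
send_rows:
  motion:
    - [0, 0, 0, -0.6, 0, 0, 20]
    - [0, 0, 0, -0.6, 0, 0, 20]
    - [0, 0, 0, -0.6, 0, 0, 20]
    - [0, 0, 0, 0, 0, 0, 20]
    - [0, 0, 0, 0, 0, 0, 20]

```text
time: 53.9
position: [0.6287, 0.0389, 0.2689]
orientation: [-0.0, 0.97, 0.242, 0.002]
force: [3.1, 5.0, 3.9]
width: 0.0251
finger_force: 39.9
```

Call:
send_rows:
  motion:
    - [0, 0, 0, 0.8, -0.5, 1, 20]
    - [0, 0, 0, 0, 0, 3, 20]
    - [0, 0, 0, 0, 0, 4, 20]
    - [0, 0, 0, 0, 0, 4, 20]
    - [0, 0, 0, 0, 0, 4, 20]

```text
time: 54.4
position: [0.6291, 0.0393, 0.2524]
orientation: [0.0, 0.97, 0.242, 0.001]
force: [4.6, 4.2, 3.8]
width: 0.025
finger_force: 39.8
```

Call:
send_rows:
  motion:
    - [0, 0, 0, 0, 0, 4, 20]
    - [0, 0, 0, 0, 0, 4, 20]
    - [0, 0, 0, 0, 0, 2, 20]
    - [0, 0, 0, 0, 0, 2, 20]
    - [0, 0, 0, 0, 0, 1, 20]

```text
time: 54.9
position: [0.6294, 0.0394, 0.2433]
orientation: [0.0, 0.97, 0.242, 0.003]
force: [-4.0, 4.6, 30.5]
width: 0.025
finger_force: 42.5
```

Call:
send_rows:
  motion:
    - [0, 0, 0, 0, 0, -4, 20]
    - [0, 0, 0, 0, 0, 0, 60]
    - [0, 0, 0, 0, 0, 0, 60]
    - [0, 0, 0, 0, 0, 0, 60]
    - [0, 0, 0, 0, 0, -30, 85]

```text
time: 55.4
position: [0.627, 0.0388, 0.2687]
orientation: [-0.001, 0.97, 0.242, -0.005]
force: [0.2, 0.2, 0.5]
width: 0.0729
finger_force: 0.0
```

Call:
send_rows:
  motion:
    - [0, 0, 0, 0, 0, -40, 85]
    - [0, 0, 0, 0, 0, -40, 85]
    - [0, 0, 0, -30, 25, 0, 85]
    - [0, 0, 0, -30, 25, 0, 85]
    - [0, 0, 0, 0, 0, 0, 85]

```text
time: 55.9
position: [0.5977, -0.0369, 0.3531]
orientation: [0.0, 0.971, 0.24, -0.001]
force: [0.1, 0.9, 0.1]
width: 0.085
finger_force: 0.0
```

```bash
python3 -c "
from h import *
a=arm.capture('scene')[:,:,::-1].copy(); b=arm.capture('top')[:,:,::-1].copy(); cv2.imwrite('pics/scene6.png',a); cv2.imwrite('pics/top6.png',b)
crop(a,285,215,100,145,4,'pics/x.png'); crop(b,235,205,100,145,4,'pics/y.png')
cv2.imwrite('pics/both6.png',np.hstack([cv2.imread('pics/x.png'),cv2.imread('pics/y.png')]))
to([.4528,.1539,.3])
"
```

```text
t 56.0 pos [ 0.5988 -0.0341  0.3529] yaw 27.91 q [-0.18  0.52  1.39 -0.    1.24  0.9 ] F [ 0.6 -0.   0.4] w 0.0851 ff 0.0
shift mm [ -40.9 -234.4   53.1]
```

View pics/both6.png

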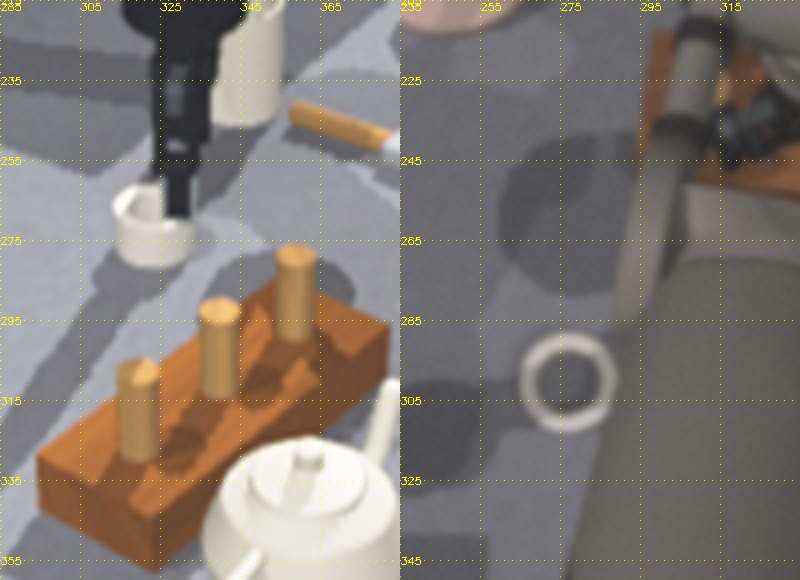

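Three dowels stand home; the ring was knocked to top (276.5,300.3) / scene (323.4,265.6), about 20 mm from before.

```bash
python3 -c "
from h import *
print(tri((323.4,265.6),(276.5,300.3)),atz('top',(276.5,300.3),.036),atz('scene',(323.4,265.6),.036),atz('top',(267.3,301.7),.036))
p=atz('top',(276.5,300.3),.036); to([p[0]+.001,p[1],.182],28)
"
```

```text
(array([0.45513403, 0.1294357 , 0.03460719]), np.float64(0.18863382308400847)) [0.4546632  0.12897458] [0.45671059 0.12806461] [0.45102547 0.15199444]
t 56.0 pos [ 0.5988 -0.0341  0.3529] yaw 27.91 q [-0.18  0.52  1.39 -0.    1.24  0.9 ] F [ 0.6 -0.   0.4] w 0.0851 ff 0.0
turn(tool,deg) [-0.05  0.06 -0.09] shift after turn [ -49.8 -211.2  170.9]
shift mm [ -50.  -211.   171.1]
```

Call:
send_rows:
  motion:
    - [0, 0, 0, -10, -42, 0, 85]
    - [0, 0, 0, -10, -42, 0, 85]
    - [0, 0, 0, -10, -42, 0, 85]
    - [0, 0, 0, -10, -42, 0, 85]
    - [0, 0, 0, -10, -43, 0, 85]

```text
time: 56.5
position: [0.4545, 0.1314, 0.353]
orientation: [-0.0, 0.97, 0.243, -0.0]
force: [-0.1, 0.4, 0.1]
width: 0.0852
finger_force: 0.0
```

Call:
send_rows:
  motion:
    - [0, 0, 0, 0, 0, 40, 85]
    - [0, 0, 0, 0, 0, 40, 85]
    - [0, 0, 0, 0, 0, 0, 85]
    - [0, 0, 0, 0, 0, 0, 85]
    - [0, 0, 0, 0, 0, 0, 85]

```text
time: 57.0
position: [0.4567, 0.1297, 0.2749]
orientation: [0.0, 0.97, 0.242, 0.001]
force: [1.2, 0.2, -0.0]
width: 0.0851
finger_force: 0.0
```

```bash
python3 -c "
from h import *
to([.4555,.1290,.182],28)
a=arm.capture('scene')[:,:,::-1].copy();cv2.imwrite('pics/scene7.png',a)
crop(a,285,205,100,75,8,'pics/x7.png')
"
```

```text
t 57.0 pos [0.4567 0.1297 0.2749] yaw 28.04 q [ 0.12  0.41  1.84 -0.    0.9   1.2 ] F [ 1.2  0.2 -0. ] w 0.0851 ff 0.0
turn(tool,deg) [ 0.06 -0.14  0.04] shift after turn [-1.4  0.1 92.9]
shift mm [-1.6 -0.  92.9]
```

View pics/x7.png

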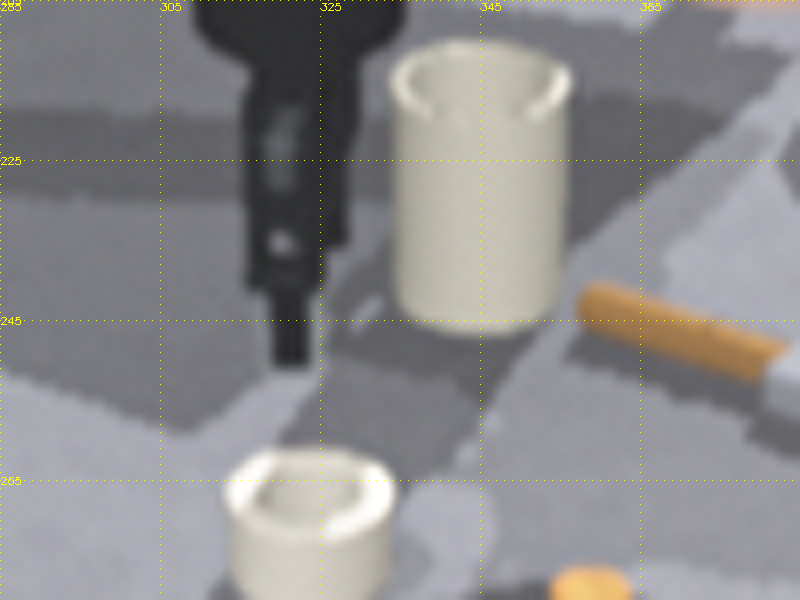

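The ring lies under the open gripper at (323,266), unmoved since the last look; descend and grip.

Call:
send_rows:
  motion:
    - [0, 0, 0, -1.5, 0, 30, 85]
    - [0, 0, 0, 0, 0, 30, 85]
    - [0, 0, 0, 0, 0, 20, 85]
    - [0, 0, 0, 0, 0, 13, 85]
    - [0, 0, 0, 0, 0, 0, 85]

```text
time: 57.55
position: [0.4547, 0.1286, 0.1802]
orientation: [-0.0, 0.97, 0.242, -0.0]
force: [0.1, 0.6, -0.6]
width: 0.0851
finger_force: 0.0
```

Call:
send_rows:
  motion:
    - [0, 0, 0, 0, 0, 0, 50]
    - [0, 0, 0, 0, 0, 0, 50]
    - [0, 0, 0, 0, 0, 0, 50]
    - [0, 0, 0, 0, 0, 0, 50]
    - [0, 0, 0, 0, 0, 0, 50]
  newtons: 30

```text
time: 58.05
position: [0.4552, 0.1288, 0.1822]
orientation: [0.0, 0.97, 0.242, 0.002]
force: [-1.1, -0.5, 6.0]
width: 0.062
finger_force: 31.7
```

Call:
send_rows:
  motion:
    - [0, 0, 0, 0, 0, -30, 50]
    - [0, 0, 0, 0, 0, -40, 50]
    - [0, 0, 0, 0, 0, -40, 50]
    - [0, 0, 0, 0, 0, 0, 50]
    - [0, 0, 0, 0, 0, 0, 50]

```text
time: 58.55
position: [0.4544, 0.1288, 0.2917]
orientation: [0.0, 0.97, 0.242, 0.002]
force: [0.1, 0.2, -1.6]
width: 0.0616
finger_force: 33.8
```

```bash
python3 -c "
from h import *
to([.6295,.0394,.30],28)"
```

```text
t 58.55 pos [0.4544 0.1288 0.2917] yaw 28.03 q [ 0.11  0.38  1.82 -0.    0.94  1.2 ] F [ 0.1  0.2 -1.6] w 0.0616 ff 33.82198518142104
turn(tool,deg) [ 0.08 -0.17  0.03] shift after turn [112.6 161.1  -8.3]
shift mm [112.5 161.2  -7.8]
```

Call:
send_rows:
  motion:
    - [0, 0, 0, 22.5, 32.2, -4, 50]
    - [0, 0, 0, 22.5, 32.2, -4, 50]
    - [0, 0, 0, 22.5, 32.2, -4, 50]
    - [0, 0, 0, 22.5, 32.2, -4, 50]
    - [0, 0, 0, 22.5, 32.2, -4, 50]

```text
time: 59.05
position: [0.6303, 0.0387, 0.3085]
orientation: [-0.001, 0.97, 0.242, -0.002]
force: [1.6, 0.1, -1.6]
width: 0.0616
finger_force: 33.8
```

Call:
send_rows:
  motion:
    - [0, 0, 0, 0, 0, 0, 50]
    - [0, 0, 0, 0, 0, 0, 50]
    - [0, 0, 0, 0, 0, 0, 50]
    - [0, 0, 0, 0, 0, 0, 50]
    - [0, 0, 0, 0, 0, 0, 50]

```text
time: 59.55
position: [0.6288, 0.0402, 0.3104]
orientation: [-0.0, 0.97, 0.243, -0.0]
force: [-0.6, -0.9, -0.8]
width: 0.0615
finger_force: 33.8
```

```bash
python3 -c "
from h import *
to([.6295,.0394,.229],28)"
```

```text
t 59.55 pos [0.6288 0.0402 0.3104] yaw 28.08 q [-0.06  0.61  1.34 -0.    1.18  1.02] F [-0.6 -0.9 -0.8] w 0.0615 ff 33.83480711840093
turn(tool,deg) [-0.01  0.02  0.08] shift after turn [ 0.2  1.  81.4]
shift mm [ 0.3  1.  81.4]
```

Call:
send_rows:
  motion:
    - [0, 0, 0, 0, 1, 15, 50]
    - [0, 0, 0, 0, 0, 15, 50]
    - [0, 0, 0, 0, 0, 15, 50]
    - [0, 0, 0, 0, 0, 15, 50]
    - [0, 0, 0, 0, 0, 10, 50]

```text
time: 60.05
position: [0.6294, 0.0391, 0.2395]
orientation: [-0.0, 0.97, 0.242, -0.001]
force: [-0.3, -1.0, -1.9]
width: 0.0615
finger_force: 33.8
```

Call:
send_rows:
  motion:
    - [0, 0, 0, 0, 0, 6, 50]
    - [0, 0, 0, 0, 0, 3, 50]
    - [0, 0, 0, 0, 0, 2, 50]
    - [0, 0, 0, 0, 0, 1, 50]
    - [0, 0, 0, 0, 0, 0, 50]

```text
time: 60.55
position: [0.63, 0.0386, 0.2288]
orientation: [0.0, 0.97, 0.242, 0.0]
force: [-0.3, -0.2, -1.1]
width: 0.0617
finger_force: 33.8
```

Call:
send_rows:
  motion:
    - [0, 0, 0, 0, 0, 1, 50]
    - [0, 0, 0, 0, 0, 1, 50]
    - [0, 0, 0, 0, 0, 0, 50]
    - [0, 0, 0, 0, 0, 0, 72]
    - [0, 0, 0, 0, 0, 0, 76]

```text
time: 61.05
position: [0.63, 0.0387, 0.2264]
orientation: [0.0, 0.97, 0.242, 0.0]
force: [0.8, 0.2, -0.1]
width: 0.0761
finger_force: 0.0
```

Call:
send_rows:
  motion:
    - [0, 0, 0, 0, 0, 0, 76]
    - [0, 0, 0, 0, 0, 0, 76]
    - [0, 0, 0, 0, 0, -10, 76]
    - [0, 0, 0, 0, 0, -20, 76]
    - [0, 0, 0, 0, 0, -40, 76]

```text
time: 61.55
position: [0.6292, 0.0387, 0.2948]
orientation: [-0.001, 0.97, 0.242, -0.003]
force: [0.3, -0.0, -0.2]
width: 0.0759
finger_force: 0.0
```

Call:
send_rows:
  motion:
    - [0, 0, 0, 0, 0, -50, 60]
    - [0, 0, 0, 0, 0, -50, 60]
    - [0, 0, 0, 0, 0, -50, 60]
    - [0, 0, 0, 0, 0, -50, 60]
    - [0, 0, 0, 0, 0, -40, 60]

```text
time: 62.05
position: [0.6288, 0.0388, 0.541]
orientation: [0.001, 0.97, 0.242, 0.002]
force: [0.7, -0.3, 0.1]
width: 0.0599
finger_force: 0.0
```

```bash
python3 -c "
from h import *
a=arm.capture('scene')[:,:,::-1].copy();b=arm.capture('top')[:,:,::-1].copy();cv2.imwrite('pics/scene8.png',a);cv2.imwrite('pics/top8.png',b)
cv2.imwrite('pics/v8.png',cv2.resize(a[120:400,250:510],None,fx=2.1,fy=2.1,interpolation=cv2.INTER_CUBIC))
to([.517,.3608,.54],-32.7)
"
```

```text
t 62.15 pos [0.6288 0.0388 0.5445] yaw 28.04 q [-0.06  0.5   0.91 -0.    1.72  1.02] F [-0.5  0.1  0.1] w 0.06 ff 0.0
turn(tool,deg) [ 2.000e-02 -8.100e-01  6.074e+01] shift after turn [-268.  -210.6    4.5]
shift mm [  52.7 -336.8    2.7]
```

View pics/v8.png

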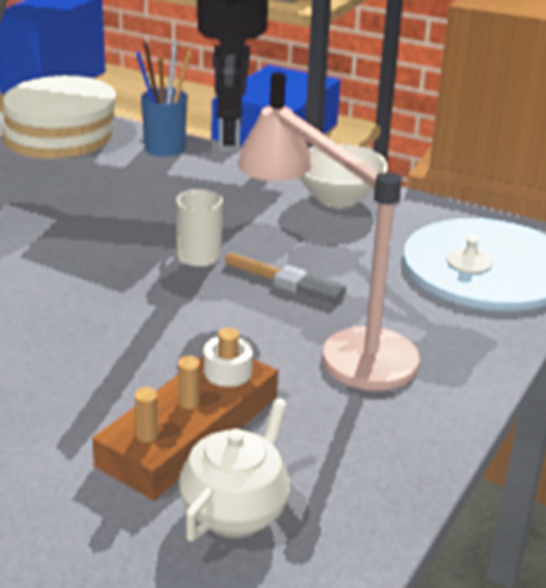

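Ring lies flat on the far dowel (v8 ~(228,362)), all three dowels home, lamp at rest to the left. Now back to the lamp grip.

Call:
send_rows:
  motion:
    - [0, 0, 7.6, 0, 0, 0, 60]
    - [0, 0, 7.6, 0, 0, 0, 60]
    - [0, 0, 7.6, 0, 0, 0, 60]
    - [0, 0, 7.6, 0, 0, 0, 60]
    - [0, 0, 7.6, 0, 0, 0, 60]

```text
time: 62.65
position: [0.6297, 0.0387, 0.5362]
orientation: [0.0, 0.996, -0.09, -0.0]
force: [0.5, 0.2, -0.3]
width: 0.06
finger_force: 0.0
```

Call:
send_rows:
  motion:
    - [0, 0, 7.6, 0, 0, 0, 60]
    - [0, 0, 7.6, 0, 0, 0, 60]
    - [0, 0, 7.5, 0, 0, 0, 60]
    - [0, 0, 0, -33.5, -26.3, 0, 60]
    - [0, 0, 0, -33.5, -26.3, 0, 60]

```text
time: 63.15
position: [0.6017, 0.119, 0.5357]
orientation: [0.0, 0.959, -0.283, -0.001]
force: [1.0, -0.2, 0.3]
width: 0.0605
finger_force: 0.0
```

Call:
send_rows:
  motion:
    - [0, 0, 0, -33.5, -26.3, 0, 60]
    - [0, 0, 0, -33.5, -26.3, 0, 60]
    - [0, 0, 0, -33.5, -26.3, 0, 60]
    - [0, 0, 0, -33.5, -26.3, 0, 60]
    - [0, 0, 0, -33.5, -26.3, 0, 60]

```text
time: 63.65
position: [0.5308, 0.3217, 0.5363]
orientation: [0.0, 0.96, -0.281, -0.0]
force: [0.6, -0.2, 0.4]
width: 0.06
finger_force: 0.0
```

Call:
send_rows:
  motion:
    - [0, 0, 0, -33.5, -26.3, 0, 60]
    - [0, 0, 0, 0, 0, 0, 60]
    - [0, 0, 0, 0, 0, 0, 60]
    - [0, 0, 0, 0, 0, 0, 60]
    - [0, 0, 0, 0, 0, 0, 60]

```text
time: 64.15
position: [0.5185, 0.3591, 0.5364]
orientation: [0.0, 0.959, -0.282, 0.0]
force: [-0.7, -0.5, -0.8]
width: 0.0598
finger_force: 0.0
```

```bash
python3 -c "
from h import *
to([.5165,.362,.460],-32.7)
for n in ('scene','top'): print(proj(n,[.5165,.362,.322]))
b=cv2.imread('pics/top8.png')[255:310,120:200]; m=(b.max(2)<70); print(np.argwhere(m).mean(0)+[255,120],m.sum())
a=cv2.imread('pics/scene8.png')[150:175,370:392]; m=(a.max(2)<60); w=np.argwhere(m); print(w.mean(0)+[150,370],w.min(0)+[150,370],m.sum())
print(proj('scene',[.5165,.362,.297]),proj('top',[.5165,.362,.297]))"
```

```text
t 64.15 pos [0.5185 0.3591 0.5364] yaw -32.78 q [ 0.48  0.5   0.92 -0.    1.72  2.63] F [-0.7 -0.5 -0.8] w 0.0598 ff 0.0
turn(tool,deg) [ 0.01 -0.02 -0.08] shift after turn [-3.2 -1.3 76.4]
shift mm [-3.2 -1.3 76.4]
[382.17971653 154.87701934]
[145.6505068  257.73085057]
[260.06153846 147.87692308] 130
[162.86585366 381.79268293] [155 379] 82
[381.85222178 162.80041204] [149.94342235 259.63149641]
```

Grip is where expected (scene (381.8,162.9) vs predicted (381.9,162.8)). Descend, grip.

Call:
send_rows:
  motion:
    - [0, 0, 0, -3, -1, 20, 60]
    - [0, 0, 0, 0, 0, 28, 60]
    - [0, 0, 0, 0, 0, 28, 60]
    - [0, 0, 0, 0, 0, 0, 60]
    - [0, 0, 0, 0, 0, 0, 15]
  newtons: 20

```text
time: 64.65
position: [0.5164, 0.3622, 0.4611]
orientation: [0.0, 0.959, -0.282, 0.0]
force: [-0.7, 0.8, 0.5]
width: 0.0465
finger_force: 0.0
```

Call:
send_rows:
  motion:
    - [0, 0, 0, 0, 0, 0, 15]
    - [0, 0, 0, 0, 0, 0, 15]
    - [0, 0, 0, 0, 0, 0, 15]
    - [0, 0, 0, 0, 0, 0, 15]
    - [0, 0, 0, 0, 0, 0, 15]

```text
time: 65.15
position: [0.5161, 0.3628, 0.4625]
orientation: [-0.001, 0.96, -0.281, 0.002]
force: [1.2, -0.2, 6.0]
width: 0.0213
finger_force: 21.5
```

```bash
python3 -c "
from h import *
to([.6217,-.0395,.460])
p=arm.read_state()['position'][:2]-[.7537,.2157]; print(np.hypot(*p),np.degrees(np.arctan2(p[1],p[0]))%360-360)
p=np.array([.6217,-.0395])-[.7537,.2157]; print(np.hypot(*p),np.degrees(np.arctan2(p[1],p[0])))"
```

```text
t 65.15 pos [0.5161 0.3628 0.4625] yaw -32.68 q [ 0.49  0.51  1.1  -0.    1.53  2.63] F [ 1.2 -0.2  6. ] w 0.0213 ff 21.530431509017944
shift mm [306.1 281.6   2.4]
0.2794585069298717 -211.75175782411256
0.2873169678247353 -117.34987578006988
```

Call:
send_rows:
  motion:
    - [0, 0, -6, 1.5, 29, 0, 15]
    - [0, 0, -6, 1.5, 29, 0, 15]
    - [0, 0, -6, 1.5, 29, 0, 15]
    - [0, 0, -6, 1.5, 29, 0, 15]
    - [0, 0, -6, 1.5, 29, 0, 15]

```text
time: 65.65
position: [0.4735, 0.2249, 0.4625]
orientation: [-0.001, 1.0, -0.021, 0.005]
force: [18.8, -0.2, -1.3]
width: 0.0212
finger_force: 20.9
```

Call:
send_rows:
  motion:
    - [0, 0, -6, 1.5, 29, 0, 15]
    - [0, 0, -6, 1.5, 29, 0, 15]
    - [0, 0, -6, 1.5, 29, 0, 15]
    - [0, 0, -6, 1.5, 29, 0, 15]
    - [0, 0, -6, 1.5, 29, 0, 15]

```text
time: 66.15
position: [0.5052, 0.0856, 0.4625]
orientation: [-0.0, 0.971, 0.238, 0.007]
force: [21.3, 11.5, -3.7]
width: 0.0213
finger_force: 20.7
```

```bash
python3 -c "
from h import *
to([.6217,-.0395,.460])
p=arm.read_state()['position'][:2]-[.7537,.2157]; print(np.hypot(*p),np.degrees(np.arctan2(p[1],p[0])))"
```

```text
t 66.15 pos [0.5052 0.0856 0.4625] yaw 27.58 q [0.02 0.28 1.46 0.   1.39 1.11] F [21.3 11.5 -3.7] w 0.0213 ff 20.721747279167175
shift mm [ 45.2 164.8   3.5]
0.28044501891769746 -152.3693813827353
```

Call:
send_rows:
  motion:
    - [0, 0, -6, 3.5, 29, 0, 15]
    - [0, 0, -6, 3.5, 29, 0, 15]
    - [0, 0, -6, 2.5, 29, 0, 15]
    - [0, 0, -6, 1.5, 29, 0, 15]
    - [0, 0, -6, 1.5, 29, 0, 15]

```text
time: 66.65
position: [0.6044, -0.0185, 0.4625]
orientation: [0.001, 0.876, 0.481, 0.002]
force: [4.0, 6.3, 6.6]
width: 0.0213
finger_force: 21.8
```

Call:
send_rows:
  motion:
    - [0, 0, -4, 1, 20, 0, 15]
    - [0, 0, 0, 0, 3, 0, 15]
    - [0, 0, 0, 0, 0, 0, 15]
    - [0, 0, 0, 0, 0, 0, 15]
    - [0, 0, 0, 0, 0, 0, 15]

```text
time: 67.15
position: [0.6237, -0.0292, 0.4625]
orientation: [0.001, 0.86, 0.51, 0.001]
force: [0.4, -0.8, 6.5]
width: 0.0212
finger_force: 21.7
```

```bash
python3 -c "
from h import *
to([.6217,-.0395,.460])
p=arm.read_state()['position'][:2]-[.7537,.2157]; print(np.hypot(*p),np.degrees(np.arctan2(p[1],p[0])))"
```

```text
t 67.15 pos [ 0.6237 -0.0292  0.4625] yaw 61.33 q [-0.17  0.5   1.12 -0.    1.52  0.33] F [ 0.4 -0.8  6.5] w 0.0212 ff 21.713914275169373
shift mm [-10.    3.2   2.5]
0.27726974219516465 -117.95917627352512
```

Call:
send_rows:
  motion:
    - [0, 0, 0, 0, 0, 0, 60]
    - [0, 0, 0, 0, 0, 0, 60]
    - [0, 0, 0, 0, 0, 0, 60]
    - [0, 0, 0, 0, 0, -20, 60]
    - [0, 0, 0, 0, 0, -30, 60]

```text
time: 67.65
position: [0.6237, -0.0292, 0.5087]
orientation: [-0.002, 0.86, 0.51, -0.002]
force: [1.0, -0.4, 0.3]
width: 0.0604
finger_force: 0.0
```

Call:
send_rows:
  motion:
    - [0, 0, 0, 0, 0, -40, 60]
    - [0, 0, 0, -30, 0, -20, 60]
    - [0, 0, 0, -30, 0, 0, 60]
    - [0, 0, 0, 0, 0, 0, 60]
    - [0, 0, 0, 0, 0, 0, 60]

```text
time: 68.15
position: [0.5948, -0.0821, 0.5702]
orientation: [-0.0, 0.86, 0.51, -0.0]
force: [-0.1, 0.1, 0.2]
width: 0.0602
finger_force: 0.0
```

```bash
python3 -c "
from h import *
a=arm.capture('scene')[:,:,::-1].copy();cv2.imwrite('pics/scene9.png',a)
cv2.imwrite('pics/v9.png',cv2.resize(a[120:400,250:510],None,fx=2.1,fy=2.1,interpolation=cv2.INTER_CUBIC))
to([0,0,0])
"
```

```text
t 68.2 pos [ 0.5951 -0.0816  0.5699] yaw 61.32 q [-0.26  0.44  0.94  0.    1.77  0.24] F [ 0.5  0.1 -0.4] w 0.0601 ff 0.0
shift mm [-214.1 -560.6  570.4]
```

View pics/v9.png

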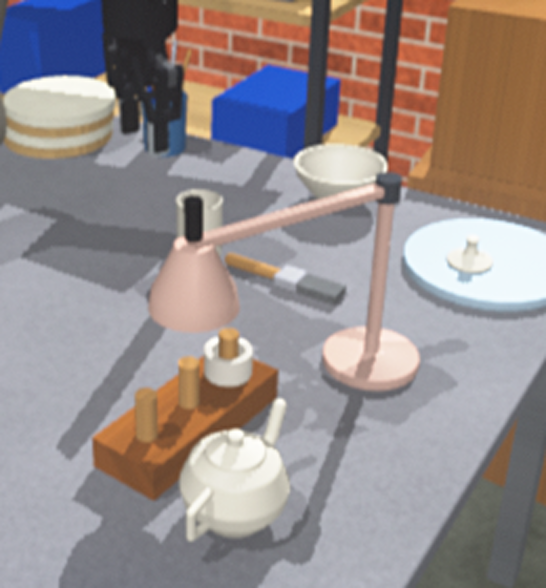

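The lamp shade is back above the mid dowel (v9 ~(195,310) above (190,380)), ring and dowels unchanged, gripper clear.

```bash
python3 -c "
from plant import arm
print(arm.hand_in())"
```

```text
the job is handed in; nothing more can be done
None
```

I handed the job in after about 68 s of robot time: all three dowels are pressed home, the only ring I could find on the bench lies flat over the left-most dowel, and the lamp shade is back about 10 mm from the stand's middle; the verdict was not shown.

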